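Run the coupler slider round its curved guide rod into the catch

TASK

Thread the loose bored brass slider onto the free end of the curved guide rod, run it round the bend, turning it with the rod, and push it home against the clamp until the spring catch snaps in behind it; then let go. The rod was bent by hand and is set but only nipped in its clamp until the slider is on, so feel your way round with only a few newtons of side load: do not let the slider bind and do not shift the rod from its setting. Leave the other parts on the bench where they are.

Things in the scene. Friction and masses are not known exactly. Their poses are not given: they have to be found in the camera images.
- lug (a point): Grip point of the loose slider: in its aluminium lug, an upright tongue 26 mm long (x, along the bore), 9 mm thick (y: take it across this), 36 mm tall, on top of the brass block. The point is 13 mm below the lug's top, 23 mm above the block, 73 mm above the slider's underside. z up. Grip firmly so that it does not twist in the fingers.
- bore (a point): Centre of the slider's bore, 34 mm above its underside, 39 mm straight below the lug's grip point. Brass block 26 mm long (x, along the bore) x 30 x 50 mm, standing upright on the bench, 0.2 to 0.35 kg; bore 15.5 mm right through along x. Same either way round: either face may go first. Let go on the rod, it hangs upright.
- guide: Fixed guide: grey plate 186 x 250 x 8 mm with clamp, catch, pivot boss and, level 50 mm above the bench, a 12 mm steel rod. x away from the robot, y left, z up. As drawn, from the free end: straight 34 mm, arc of 130 mm radius through 75 deg bowed towards the robot, straight 34 mm to the clamp's face. On the way the slider turns clockwise (from above), from heading 127.5 to 52.5 deg (from x to y).
- pivot (a point): Centre of the rod's arc as drawn, 50 mm above the bench over the brass pivot boss (top at 32 mm). Axes as the guide's. The rod is hand-bent: level, but it sits up to 0.06 rad off in its clamp, and at the middle of the arc and 20 deg either side of it is bent up to 0.11 rad too much or too little, so it lies up to 13 mm, at the tip 30 mm, off this arc and must be felt.
- clamp (a point): Vertical axis about which the rod can swing, at rod height, 12 mm inside the clamp's face. The dark clamp block (30 mm along the rod, 32 mm wide, top 63 mm above the bench) holds the rod by friction only, about 1 N m: 4 to 5 N sideways at the free end or 8 N at the middle swings it, so keep the side load to a few N. Axes as the guide's.
- rod_tip (a point): The very end of the rod's rounded free end, on its axis, 50 mm above the bench. Its x axis points along the straight end in the direction in which the slider goes on (from the tip into the rod), z up.
- rod_lead (a point): Point on the rod's axis 26 mm in from the free end; with its bore centre here the slider is fully threaded. Axes as rod_tip's.
- rod_mid (a point): Middle of the bend as drawn (fixed to the guide), 50 mm above the bench; the real rod passes within some 13 mm of it. Axes as the guide's.
- home (a point): Where the bore centre belongs in the end, as drawn: on the rod's axis 13.5 mm before the clamp's face, which is 0.5 mm more than half the slider's length. Axes as the guide's.
- catch (a joint): Spring catch, a brass arm beside the clamp on the robot's side of the rod, 40 to 56 mm above the bench: 0 rad shut, growing outward, about 0.1 while the slider passes. Its sloping nose meets the slider's front 35 to 45 mm before the clamp's face; pushing past takes about 8 to 12 N along the rod; it snaps in behind the slider in the last 2 to 3 mm before the clamp.
- truck: Bystander: bronze truck with wheels, 215 x 105 x 67 mm, nearest the robot; origin under its middle.
- bogie: Bystander: geared axle set, 70 x 69 x 31 mm; origin under its middle.
- gearbox: Bystander: small U-bracket gearbox, 36 x 103 x 28 mm; origin under its middle.
- motor: Bystander: black motor on a brass gear plate, 52 x 76 x 64 mm; origin under its middle.
- receiver: Bystander: black radio receiver, 38 x 61 x 17 mm; origin under its middle.
- bracket: Bystander: small brass angle, 32 x 42 x 29 mm; origin under its middle.

How it is judged:
By the outcome, as a careful person would: the job done as asked, in the order asked, and still so for the second after the job is handed in, with the robot touching nothing.
It also fails if it takes over 64 s, if anything falls off the work surface, if the arm or the gripper's body presses on something with over 40 N, if the wrist force passes 120 N, or if a joint passes its speed limit or range.

ROBOT

A 6-joint arm with a two-finger parallel gripper is mounted at the origin on a cart in front of the work surface, level with it; the furniture and walls round the work are solid. World frame = base frame: x ahead of the robot, y to its left, z up, the work surface at z = 0. Lengths are in m, angles in degrees, forces in N, time in s.
With the tool pointing down it reaches from about 0.25 to 0.725 m from the base axis. Payload 9.7 kg.
Tool frame: the origin (TCP) lies at the very end of the fingers, on their centre line; the grasp point (between the pads) lies 19 mm behind it (bot.hold_point_z is the distance from the TCP to the grasp point, in m); z points along the fingers, y is the line along which they close (so a half turn about z gives the same grasp; the last joint's range is limited). The gripper opens to 85 mm and grips with 20 to 120 N. Pads are 22 mm wide; open, the fingers measure 114 mm over their backs; the gripper's body (76 mm by 85 mm) begins 54 mm behind the grasp point. The pads swing forward as they close: fully open they stand 13 mm farther back than shut.
Start: joints at [63.827, 4.979, 10.078, 95.1, 0, 90], TCP at [0.243, 0.494, 0.231] pointing down, gripper open.
Joint ranges: [-179.16, 179.16], [-48.56, 103.87], [-65.8, 70.77], [-126.05, 130.52], [-82.76, 87.17], [-180, 180]. Speed limits (degrees/s): [127.2, 127.2, 147.25, 180, 180, 180].

INTERFACE

Orientations are given as [roll, pitch, yaw] about the fixed x, y, z axes, in that order (R = Rz(yaw) Ry(pitch) Rx(roll)).
In Python, from workcell import bot gives the robot as it stands.
- The arm moves only by the tool play_rows, never from a script. Its argument "targets" is a list of rows, each an object with "grip": the closure in counts, from 0 (fully open) to 255 (shut); "linear": the shift along the world's x, y, z in cm, a list of three; "delta_rot": the turn, a rotation vector about the world's x, y, z in rad, a list of three. A call has 1 to 10 rows; each row is the pose to reach, as a shift and turn from the pose commanded when the call began; what a row does not reach only later rows make up. A row lasts 1/10 s, in which the tool goes at most 50 mm and 8.59 degrees, less where a joint would pass 70% of its speed; a pose out of reach is approached as far as the arm can. A call with a gripper value outside its range is refused whole. The fingers move at their own pace and stop on an object; "force" is the grip in N (left out, the last holds). Time passes only in rows, so rows that repeat a pose let the fingers close. It gives the time, the measured TCP pose, the force, the opening and the grip force at its end, in the units of the state.
- bot.get_obs(): the state, without advancing time (a new reading comes with each control period).
- bot.camera(name): name is "side" or "top"; returns a dict with "color" (480x640x3 uint8, red, green, blue), "range_z" (480x640 float32, m along the optical axis (not along the pixel's ray), 0 where there is no reading), "fov_y" (degrees; the focal length in pixels is half the picture's height over the tangent of half this angle, whatever the lens; pixels are square), "cx", "cy" (the principal point, pixels), "world_to_cam" (4x4, takes a point from world to camera coordinates). Camera axes: x right, y up, looking along -z (the intrinsics and any distortion apply to the point x, -y, -z); pixel columns grow to the right and rows downward; lengths in m; the calibration is good to about 2 mm. A picture is of the moment at which its call begins.
- bot.job_done(): hands the job in; it is judged then, once.
Trained networks look in a picture, given as the dict that the camera call returned (one of the last four; its "shot" number tells which), for a name from the list of things; names that differ only in an ending like _2 or _b are one class to them, and where a whole thing is asked for, a point or a joint stands for the part that bears it (a point fixed in the world has none). Each returns a list of dicts, best first, with "conf" (0 to 1); they miss things now and then, are a little off and sometimes report something else, mostly with a low value. They report only what shows in the picture. A call takes as long as a camera call.
- bot.search_frame(picture, target): "box" ([left, top, right, bottom] in pixels, round what is visible of it).
- bot.trace(picture, target): "pixels" (480x640 bool, what is visible of it) and "box" ([left, top, right, bottom] in pixels, round what is visible of it).
- bot.pinpoint(picture, target): "pixel" ([column, row] in pixels: a listed point, or the origin of a listed thing).
The state is a dict: "time": time; "q": joint angles; "qd": joint speeds; "joint_efforts": joint torques, N m; "ee_pos": TCP position; "tcp_rot": TCP orientation; "wrist_force": force on the tool from outside, world axes, zero at the start; "torque": the same for the moment, N m; "opening": finger opening in m; "grasp_force": force on a finger pad.
Only numpy, scipy, OpenCV 4.12 (cv2) and the standard library are available. Lean on these libraries where they do the work, as an engineer would, in place of code of your own. Each camera call takes 0.05 s, during which the arm holds its last target. There are 200 camera calls.

## Working session

There is one attempt and no reset: what is moved stays moved. The work goes in short steps, Python scripts to look and compute and a tool call to move; the robot and the scene stay as the last step left them, time stands still between calls to the robot, and variables do not carry over. Pictures are saved under pics/ and viewed, at most 10 in all, crops included, and the job is handed in when it is done.

Besides the shell and the picture viewer there is one more tool, called after ">>>" as name(argument=value, ...), one argument or row to a line, values as JSON. play_rows: Moves the arm, as the interface text tells. Its arguments: {"type":"object","properties":{"targets":{"type":"array","items":{"type":"object","properties":{"grip":{"type":"number"},"linear":{"type":"array","items":{"type":"number"}},"delta_rot":{"type":"array","items":{"type":"number"}}}}},"force":{"type":"number"}},"required":["targets"]}

```bash
ls; mkdir -p pics
cat > h.py <<'E'
import numpy as np, cv2
from workcell import bot
def K(p):
    f=240/np.tan(np.radians(p['fov_y'])/2); return f,p['cx'],p['cy']
def ray(p,px):
    f,cx,cy=K(p); M=np.linalg.inv(p['world_to_cam'])
    d=np.array([(px[0]-cx)/f,-(px[1]-cy)/f,-1.]); return M[:3,3],M[:3,:3]@d
def atz(p,px,z):
    o,d=ray(p,px); return o+d*(z-o[2])/d[2]
def cloud(p):
    f,cx,cy=K(p); M=np.linalg.inv(p['world_to_cam']); v,u=np.mgrid[:480,:640]; r=p['range_z']
    P=np.stack([(u-cx)/f*r,-(v-cy)/f*r,-r],-1); return P@M[:3,:3].T+M[:3,3]
E
python3 - <<'E'
from h import *
np.set_printoptions(precision=4,suppress=True)
zs=dict(lug=.073,bore=.034,pivot=.05,clamp=.05,rod_tip=.05,rod_lead=.05,rod_mid=.05,home=.05,guide=0,truck=0,bogie=0,gearbox=0,motor=0,receiver=0,bracket=0)
for n in ['top','side']:
    p=bot.camera(n); cv2.imwrite(f'pics/{n}0.png',p['color'][:,:,::-1]); print(n,{k:v for k,v in p.items() if k not in('color','range_z')})
    np.savez(f'{n}0.npz',**{k:v for k,v in p.items()})
    for t,z in zs.items():
        for r in bot.pinpoint(p,t)[:2]: print(t,r['conf'],np.array(r['pixel']),atz(p,r['pixel'],z)[:2])
print(bot.get_obs())
E
```

```text
pics
top {'fov_y': 48.3769775403808, 'cx': 322.0175286361147, 'cy': 243.28747651744018, 'world_to_cam': array([[-0.0088, -0.9996,  0.0271,  0.0106],
       [ 0.993 , -0.0056,  0.1182, -0.5711],
       [-0.118 ,  0.0279,  0.9926, -1.2309],
       [ 0.    ,  0.    ,  0.    ,  1.    ]]), 'shot': 1}
lug 0.72 [441.1 253.1] [ 0.5422 -0.2664]
bore 0.8 [437.4 256.6] [ 0.5378 -0.2672]
bore 0.4 [295.3 266.1] [0.5175 0.0698]
pivot 0.69 [289.5 208.3] [0.6525 0.0827]
clamp 0.95 [244.2 249.5] [0.5557 0.1879]
clamp 0.41 [252.5 249.7] [0.5551 0.1687]
rod_tip 0.71 [334.3 236.9] [ 0.5841 -0.022 ]
rod_lead 0.73 [327.6 246.5] [ 0.5616 -0.006 ]
rod_mid 0.57 [295.3 262.9] [0.5237 0.0694]
home 0.86 [250. 249.] [0.5568 0.1745]
guide 0.84 [291.9 255.1] [0.5468 0.0787]
truck 0.74 [311.9 323.2] [0.3832 0.0314]
bogie 0.96 [384.5 317.7] [ 0.3946 -0.1428]
gearbox 0.57 [443.3 331.5] [ 0.3605 -0.2835]
motor 0.92 [176.6 183.9] [0.7234 0.3598]
motor 0.21 [442.7 332.4] [ 0.3584 -0.282 ]
bracket 0.56 [181.5 228.2] [0.6139 0.3455]
side {'fov_y': 45.44517100199666, 'cx': 319.31317006686214, 'cy': 246.51837634913795, 'wor
[... 792 characters left out ...]
.29  ]
gearbox 0.51 [404.1 280.5] [0.3821 0.0208]
motor 0.97 [197.5 347. ] [0.7161 0.3575]
motor 0.15 [425.6 225.4] [ 0.3661 -0.2772]
receiver 0.64 [275.7 217.5] [ 0.7654 -0.2219]
bracket 0.87 [249.7 354.5] [0.6153 0.353 ]
{'time': 1.6, 'q': array([63.8281,  4.9785, 10.0774, 95.0985, -0.0002, 89.9989]), 'qd': array([ 0.042 ,  0.131 ,  0.0518, -0.0549,  0.0406, -0.0978]), 'joint_efforts': array([  0.0024, -52.0091,  46.4859,   0.0017,   0.0002,  -0.    ]), 'ee_pos': array([0.2426, 0.4936, 0.2313]), 'tcp_rot': array([179.9996,   0.0002, 153.8292]), 'wrist_force': array([ 0.2909,  0.2808, -0.5633]), 'torque': array([-0.0337,  0.0144,  0.0288]), 'grasp_force': 0.0, 'opening': 0.0854001922265079}
```

Run:
```python
from h import *
t=cv2.imread('pics/top0.png'); c=cv2.resize(t[180:300,220:380],None,fx=5,fy=5,interpolation=cv2.INTER_CUBIC); cv2.imwrite('pics/topc.png',c)
d=cv2.imread('pics/side0.png'); cv2.imwrite('pics/sidec.png',cv2.resize(d[170:330,240:450],None,fx=3.7,fy=3.7,interpolation=cv2.INTER_CUBIC))
cv2.imwrite('pics/lugc.png',cv2.resize(t[220:290,400:480],None,fx=7,fy=7,interpolation=cv2.INTER_CUBIC))
p=dict(np.load('top0.npz'));C=cloud(p)
m=(abs(C[...,0]-.54)<.04)&(abs(C[...,1]+.265)<.04)
for a,b in((.03,.055),(.055,.08),(.08,.1)):
  q=C[m&(C[...,2]>a)&(C[...,2]<b)]; 
  if len(q)>4: print(a,len(q),q.mean(0),q[:,2].max(),cv2.minAreaRect((q[:,:2]*1000).astype(np.float32)))
```

```text
0.03 123 [ 0.53837077 -0.26535365  0.04838924] 0.054655207463045086 ((539.174560546875, -267.48681640625), (29.786176681518555, 27.16843605041504), 19.99180030822754)
0.055 11 [ 0.5365401  -0.25930099  0.06914687] 0.07975838651575251 ((538.547607421875, -264.9917297363281), (8.127945899963379, 22.22806167602539), 21.08270835876465)
0.08 45 [ 0.53876224 -0.26675692  0.08529814] 0.09066555128171028 ((538.7562866210938, -266.9004211425781), (8.660781860351562, 25.429000854492188), 18.35801887512207)
```

View pics/top0.png

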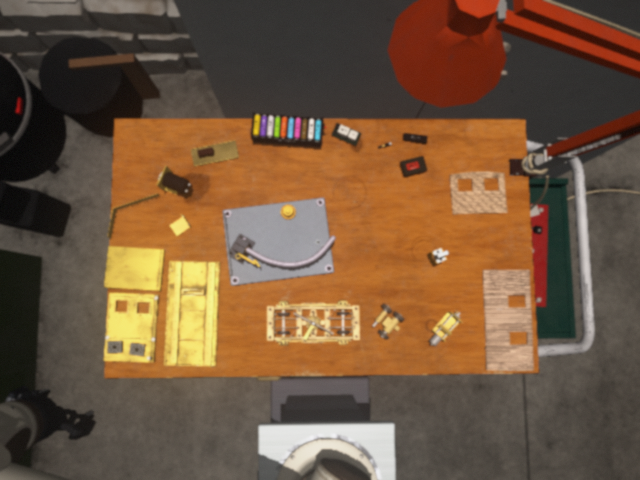

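View pics/topc.png

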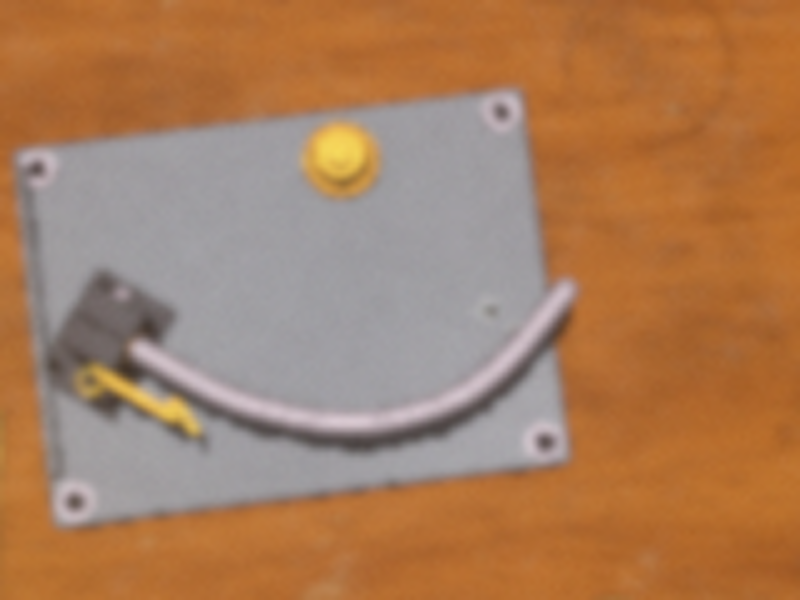

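View pics/lugc.png

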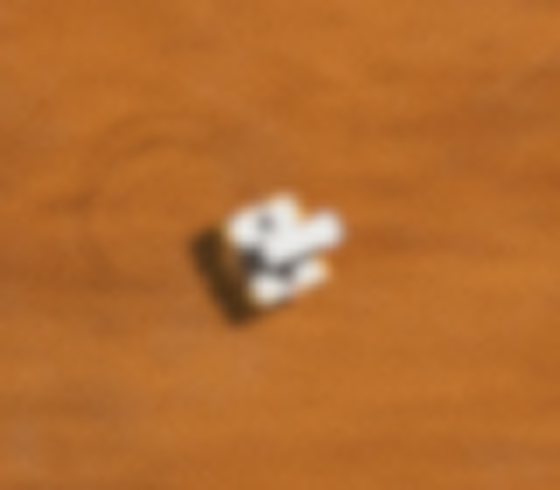

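View pics/sidec.png

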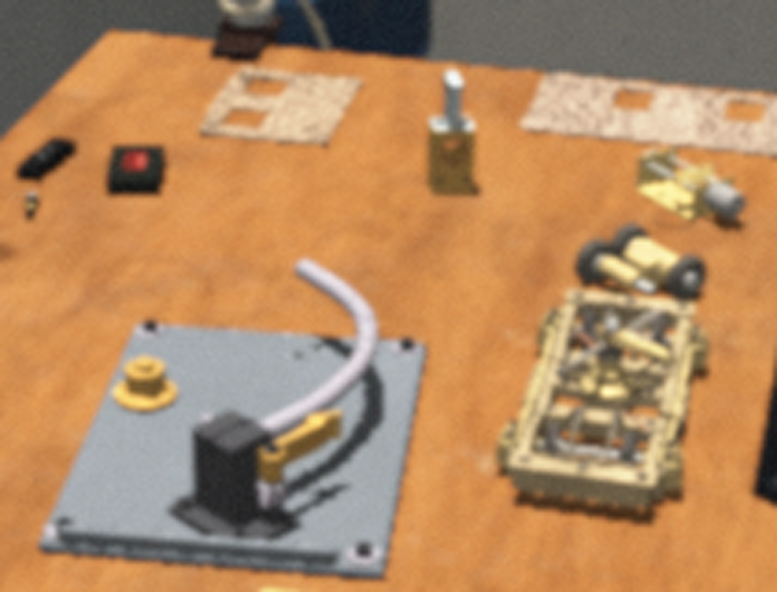

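The top view shows the slider at (440,255). The rod tip is at (334,237) and the clamp at (243,246), with the guide yawed about 7° and no obstacles between. Next I'll extract the rod centreline.

```bash
cat > rod.py <<'E'
from h import *
from scipy.optimize import least_squares
from scipy.spatial import cKDTree
def model(v,n=200):
    # v: gx,gy,gyaw, clamp rot, 3 kinks. points from clamp face to tip, headings travel dir
    gx,gy,gyaw,cr,*k=v
    # as drawn in guide frame, pivot origin; slider travel heading 127.5 -> 52.5 ; build from clamp outward (heading 52.5+180)
    h=np.radians(52.5); mid=np.array([-.130,0]); 
    end=np.array([-.13*np.cos(np.radians(37.5)),.13*np.sin(np.radians(37.5))])
    u=np.array([np.cos(h),np.sin(h)]); ax=end+u*(.034+.012)
    s=np.linspace(0,.046+.13*np.radians(75)+.034,n); L0=.046;L1=L0+.13*np.radians(75)
    th=h+cr+np.clip((s-L0)/.13,0,np.radians(75))
    for kk,a in zip(k,(17.5,37.5,57.5)): th=th+kk*np.clip((s-(L0+.13*np.radians(a)))/.004+.5,0,1)
    ds=s[1]-s[0]; tm=(th[1:]+th[:-1])/2
    xy=ax-np.vstack([[0,0],np.cumsum(np.c_[np.cos(tm),np.sin(tm)]*ds,0)])
    c,sn=np.cos(gyaw),np.sin(gyaw); R=np.array([[c,-sn],[sn,c]])
    return xy@R.T+[gx,gy],th+gyaw,s
def mask(p):
    a=p['color'].astype(int); hsv=cv2.cvtColor(p['color'],cv2.COLOR_RGB2HSV)
    return a,hsv
E
python3 - <<'E'
from rod import *
np.set_printoptions(precision=4,suppress=True)
p=dict(np.load('top0.npz'));C=cloud(p);a=p['color'].astype(int)
for r,c in((255,265),(262,290),(263,290),(264,290),(265,290),(266,290),(250,320),(245,325),(238,333),(220,260)): print(r,c,a[r,c],C[r,c])
# depth based plate & rod
sub=(C[...,0]>.5)&(C[...,0]<.62)&(C[...,1]>-.05)&(C[...,1]<.2)
R=sub&(C[...,2]>.04)&(C[...,2]<.06); q=C[R]; print(len(q))
m=R.astype(np.uint8)
np.save('rodq.npy',q)
# plate rectangle
pl=(C[...,2]>.0045)&(C[...,2]<.0115)&(C[...,0]>.44)&(C[...,0]<.72)&(C[...,1]>-.08)&(C[...,1]<.25)
g=pl&(abs(a[...,0]-a[...,2])<25); g=cv2.morphologyEx(g.astype(np.uint8),cv2.MORPH_OPEN,np.ones((3,3)))
print('plate',cv2.minAreaRect((C[g>0][:,:2]*1000).astype(np.float32)))
for y in np.arange(-.025,.18,.01):
    s=q[abs(q[:,1]-y)<.005]; 
    if len(s): print(round(y,3),len(s),s[:,0].mean(),s[:,0].min(),s[:,0].max(),s[:,2].mean())
E
```

```text
255 265 [157 153 158] [0.5472 0.1435 0.0021]
262 290 [176 167 171] [0.5256 0.0816 0.0539]
263 290 [203 189 197] [0.5234 0.0816 0.0522]
264 290 [216 200 207] [0.5207 0.0815 0.0565]
265 290 [189 173 180] [0.5185 0.0816 0.0548]
266 290 [141 129 133] [0.5163 0.0816 0.0537]
250 320 [180 168 174] [0.5534 0.0118 0.0505]
245 325 [190 176 183] [0.5646 0.0002 0.055 ]
238 333 [196 177 183] [ 0.5813 -0.0188  0.0516]
220 260 [160 159 163] [0.6323 0.1556 0.0052]
632
plate ((581.076904296875, 110.08250427246094), (177.55221557617188, 241.16848754882812), 5.760008335113525)
-0.025 8 0.5812771963235999 0.5763808715290437 0.5861482850285408 0.05199349603096384
-0.015 31 0.5760610200186234 0.5649421890540158 0.5862437868178005 0.05330742127410702
-0.005 34 0.5653347685115454 0.5535505212018919 0.5796591695248905 0.05246178357661994
0.005 35 0.5531022702178232 0.5417175431972969 0.5645854479052653 0.05330102672079691
0.015 27 0.5430383063333261 0.5346769009359384 0.5534356178856208 0.053329990786225585
0.025 25 0.536033165115018 0.5280275816724328 0.5441451317631224 0.053340146554090896
0.035 28 0.53011
[... 574 characters left out ...]
3608102052
0.105 25 0.5228826130333653 0.5166293566729625 0.528352576612916 0.05327706493379798
0.115 22 0.5252003356254985 0.5193951445976683 0.5308183329784779 0.05321639853855752
0.125 24 0.5276691655321079 0.5214604846896798 0.5330003954781876 0.05395789381264355
0.135 26 0.5314638615968506 0.5239877317245335 0.5379196728161297 0.052655133319480504
0.145 22 0.5357847783420271 0.5283065650136066 0.5426013340067951 0.053927715689143965
0.155 37 0.5348167468152176 0.5149826025937054 0.5493690217774222 0.05337450433897194
0.165 44 0.5386996563875083 0.5213553035446812 0.5541222150605796 0.053492643150806686
0.175 40 0.5495589977548173 0.5262133440708262 0.5690388983258351 0.05362083379174294
```

```bash
cat >> rod.py <<'E'
def fit(q,v0=None):
    v0=np.array([.648,.083,.105,0,0,0,0]) if v0 is None else v0
    def f(v):
        xy,th,s=model(v); d,i=cKDTree(xy).query(q[:,:2]); t=th[i]
        e=np.einsum('ij,ij->i',q[:,:2]-xy[i],np.c_[-np.sin(t),np.cos(t)])
        return np.r_[e/.0033,(v[:3]-v0[:3])/[.004,.004,.02],v[3]/.04,v[4:]/.07]
    r=least_squares(f,v0,diff_step=1e-5); return r.x,f(r.x)[:len(q)]*.0033
E
python3 - <<'E'
from rod import *
np.set_printoptions(precision=4,suppress=True)
q=np.load('rodq.npy'); p=dict(np.load('top0.npz'));C=cloud(p);a=p['color'].astype(int)
sub=(C[...,0]>.5)&(C[...,0]<.62)&(C[...,1]>-.05)&(C[...,1]<.175)&(C[...,2]>.035)&(C[...,2]<.062)&(a[...,0]-a[...,2]<25)
q=C[sub]; v,e=fit(q); xy,th,s=model(v); 
keep=cKDTree(xy).query(q[:,:2])[0]<.009; q=q[keep]; v,e=fit(q); xy,th,s=model(v)
np.savez('fit.npz',v=v,q=q); print(v,len(q),e.std())
idx=cKDTree(xy).query(q[:,:2])[1]
for a0 in range(0,200,20):
    z=e[(idx>=a0)&(idx<a0+20)]; print(a0,len(z),z.mean()*1000 if len(z) else 0)
# tip extent
t=np.array([np.cos(th[-1]),np.sin(th[-1])]); print('tip extent past model',-((q[:,:2]-xy[-1])@t).min())
for i in range(199,-1,-12): print(i,round((s[-1]-s[i])*1000),xy[i],np.degrees(th[i]))
# side camera cross check
p=dict(np.load('side0.npz'));C=cloud(p);a=p['color'].astype(int)
m=(C[...,2]>.04)&(C[...,2]<.062)&(C[...,0]>.5)&(C[...,0]<.62)&(C[...,1]>-.05)&(C[...,1]<.175)&(a[...,0]-a[...,2]<25)
Q=C[m]; d,i=cKDTree(xy).query(Q[:,:2]); ok=d<.012;Q=Q[ok];i=i[ok]; e=np.einsum('ij,ij->i',Q[:,:2]-xy[i],np.c_[-np.sin(th[i]),np.cos(th[i])])
for a0 in range(0,200,20):
    z=e[(i>=a0)&(i<a0+20)]; print('side',a0,len(z),z.mean()*1000 if len(z) else 0, Q[(i>=a0)&(i<a0+20),2].mean() if len(z) else 0)
E
```

```text
[ 0.6491  0.0833  0.1066  0.0207 -0.0344  0.0442  0.1242] 487 0.00338399963748743
0 17 -0.6807948070132889
20 54 0.38884479859915827
40 56 0.09746628082545115
60 57 -0.35925680434355284
80 53 -0.02278106203020085
100 56 0.0812413902617741
120 55 0.08388943740669344
140 54 -0.06430185280389171
160 55 0.22999379054513974
180 30 -0.37822858512624075
tip extent past model -0.007431665764098149
199 0 [ 0.589  -0.0236] 142.4754620830572
187 15 [ 0.577  -0.0144] 142.4754620830572
175 30 [ 0.5651 -0.0052] 142.4754620830572
163 45 [0.5534 0.0044] 137.51417098092492
151 60 [0.5429 0.0152] 130.8653906047147
139 75 [0.5339 0.0272] 117.59641511137725
127 91 [0.5278 0.041 ] 110.45274547073255
115 106 [0.5234 0.0554] 103.80396509452231
103 121 [0.5207 0.0703] 94.87337852435778
91 136 [0.5203 0.0853] 87.97108675036748
79 151 [0.5217 0.1004] 81.32230637415722
67 166 [0.5248 0.1151] 76.38824406120887
55 181 [0.5292 0.1296] 69.99665827717104
43 196 [0.5351 0.1434] 63.347877900960796
31 211 [0.5425 0.1566] 59.79697276519551
19 226 [0.5501 0.1696] 59.79697276519551
7 241 [0.5577 0.1826] 59.79697276519551
side 0 4 4.576620071153214 0.05428160183530775
side 20 46 6.5325132948229605 0.054122882380042
side 40 48 6.131087263552936 0.05402920332250231
side 60 44 5.595335834068001 0.05369727118755579
side 80 39 4.77053071898642 0.054428904602737006
side 100 28 1.3675305610147084 0.05515593558019717
side 120 25 -1.2535400722018835 0.05490975410545875
side 140 28 -3.5621630511134397 0.05406548956349642
side 160 32 -4.819138972464477 0.0542816998857837
side 180 14 -3.6506620206192624 0.05422318118323834
```

>>> play_rows(
  targets=[
    {"grip": 0,"linear": [5,-5,0],"delta_rot": [0,0,-0.13]},
    {"grip": 0,"linear": [8.5,-8.5,0],"delta_rot": [0,0,-0.26]},
    {"grip": 0,"linear": [12,-12,0],"delta_rot": [0,0,-0.39]},
    {"grip": 0,"linear": [15,-15.5,0],"delta_rot": [0,0,-0.52]},
    {"grip": 0,"linear": [18,-19,0],"delta_rot": [0,0,-0.65]},
    {"grip": 0,"linear": [20,-23,0],"delta_rot": [0,0,-0.782]},
    {"grip": 0,"linear": [22,-27,0],"delta_rot": [0,0,-0.782]},
    {"grip": 0,"linear": [24,-31,0],"delta_rot": [0,0,-0.782]},
    {"grip": 0,"linear": [25,-35,0],"delta_rot": [0,0,-0.782]},
    {"grip": 0,"linear": [26,-39,0],"delta_rot": [0,0,-0.782]},
  ],
)

```text
time: 2.6
ee_pos: [0.5029, 0.1017, 0.2312]
tcp_rot: [-180.0, -0.0, 109.0]
wrist_force: [1.0, 0.6, 0.5]
opening: 0.0851
grasp_force: 0.0
```

>>> play_rows(
  targets=[
    {"grip": 100,"linear": [1,-5,0]},
    {"grip": 100,"linear": [2,-10,0]},
    {"grip": 100,"linear": [2.6,-15,0]},
    {"grip": 100,"linear": [3.2,-20,0]},
    {"grip": 100,"linear": [3.4,-25,-1]},
    {"grip": 100,"linear": [3.6,-30,-3]},
    {"grip": 100,"linear": [3.6,-34,-6]},
    {"grip": 100,"linear": [3.6,-36.87,-9]},
    {"grip": 100,"linear": [3.6,-36.87,-11]},
    {"grip": 100,"linear": [3.6,-36.87,-11]},
  ],
)

```text
validation failed for argument at $.ta...
```

Run:
```python
from h import *
print(bot.hold_point_z)
for n in('top','side'):
    p=bot.camera(n); C=cloud(p)
    m=(abs(C[...,0]-.54)<.03)&(abs(C[...,1]+.265)<.03)&(C[...,2]>.04)&(C[...,2]<.055)
    print(n,C[m].mean(0),m.sum())
    if n=='side': cv2.imwrite('pics/s1.png',cv2.resize(p['color'][120:240,290:450,::-1],None,fx=5,fy=5))
```

```text
0.0187
top [ 0.53863056 -0.26606689  0.04959023] 111
side [ 0.53506193 -0.2570939   0.04807177] 79
```

View pics/s1.png

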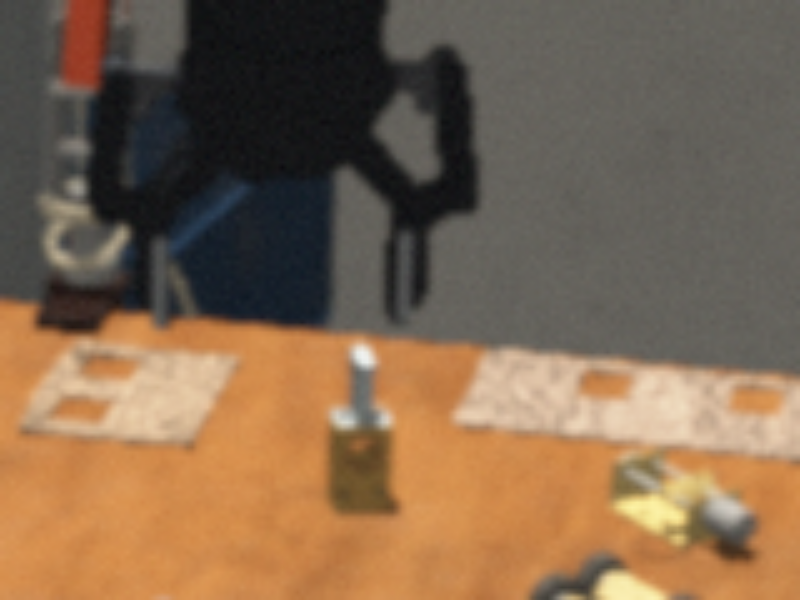

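The picture shows the gripper still high and the slider untouched at about crop (360,440). The move was refused because the rows had no `delta_rot`.

>>> play_rows(
  targets=[
    {"grip": 100,"linear": [1,-5,0],"delta_rot": [0,0,0]},
    {"grip": 100,"linear": [2,-10,0],"delta_rot": [0,0,0]},
    {"grip": 100,"linear": [2.6,-15,0],"delta_rot": [0,0,0]},
    {"grip": 100,"linear": [3.2,-20,0],"delta_rot": [0,0,0]},
    {"grip": 100,"linear": [3.4,-25,-1],"delta_rot": [0,0,0]},
    {"grip": 100,"linear": [3.6,-30,-3],"delta_rot": [0,0,0]},
    {"grip": 100,"linear": [3.6,-34,-5],"delta_rot": [0,0,0]},
    {"grip": 100,"linear": [3.6,-36.87,-8],"delta_rot": [0,0,0]},
    {"grip": 100,"linear": [3.6,-36.87,-11],"delta_rot": [0,0,0]},
    {"grip": 100,"linear": [3.6,-36.87,-11],"delta_rot": [0,0,0]},
  ],
)

```text
time: 3.7
ee_pos: [0.5366, -0.2646, 0.1167]
tcp_rot: [-179.7, -0.3, 108.9]
wrist_force: [-0.3, 0.4, -0.3]
opening: 0.0519
grasp_force: 0.0
```

>>> play_rows(
  targets=[
    {"grip": 100,"linear": [0,0,-2],"delta_rot": [0,0,0]},
    {"grip": 100,"linear": [0,0,-4],"delta_rot": [0,0,0]},
    {"grip": 100,"linear": [0,0,-5.5],"delta_rot": [0,0,0]},
    {"grip": 100,"linear": [0,0,-6.6],"delta_rot": [0,0,0]},
    {"grip": 100,"linear": [0,0,-6.6],"delta_rot": [0,0,0]},
    {"grip": 100,"linear": [0,0,-6.6],"delta_rot": [0,0,0]},
  ],
)

```text
time: 4.3
ee_pos: [0.539, -0.265, 0.0561]
tcp_rot: [180.0, 0.0, 109.0]
wrist_force: [1.1, 0.3, -0.2]
opening: 0.0517
grasp_force: 0.0
```

>>> play_rows(
  force=30,
  targets=[
    {"grip": 180,"linear": [0,0,0],"delta_rot": [0,0,0]},
    {"grip": 200,"linear": [0,0,0],"delta_rot": [0,0,0]},
    {"grip": 210,"linear": [0,0,0],"delta_rot": [0,0,0]},
    {"grip": 220,"linear": [0,0,0],"delta_rot": [0,0,0]},
    {"grip": 255,"linear": [0,0,0],"delta_rot": [0,0,0]},
    {"grip": 255,"linear": [0,0,0],"delta_rot": [0,0,0]},
    {"grip": 255,"linear": [0,0,0],"delta_rot": [0,0,0]},
  ],
)

```text
time: 5.0
ee_pos: [0.5387, -0.2652, 0.0555]
tcp_rot: [180.0, 0.0, 109.0]
wrist_force: [0.4, -0.8, 2.2]
opening: 0.0083
grasp_force: 31.4
```

>>> play_rows(
  force=90,
  targets=[
    {"grip": 255,"linear": [0,0,0],"delta_rot": [0,0,0]},
    {"grip": 255,"linear": [0,0,0],"delta_rot": [0,0,0]},
    {"grip": 255,"linear": [0,0,1.5],"delta_rot": [0,0,0]},
    {"grip": 255,"linear": [0.5,2,3.5],"delta_rot": [0,0,0.12]},
    {"grip": 255,"linear": [1.5,5.5,4],"delta_rot": [0,0,0.24]},
    {"grip": 255,"linear": [3,9.5,4],"delta_rot": [0,0,0.36]},
    {"grip": 255,"linear": [4.5,13.5,4],"delta_rot": [0,0,0.48]},
    {"grip": 255,"linear": [6,17.5,4],"delta_rot": [0,0,0.585]},
    {"grip": 255,"linear": [6.7,20.5,3.5],"delta_rot": [0,0,0.585]},
    {"grip": 255,"linear": [7.2,22.4,3],"delta_rot": [0,0,0.585]},
  ],
)

```text
time: 6.0
ee_pos: [0.6107, -0.0386, 0.0855]
tcp_rot: [-180.0, -0.0, 142.7]
wrist_force: [0.2, 0.1, -2.6]
opening: 0.0075
grasp_force: 88.1
```

>>> play_rows(
  targets=[
    {"grip": 255,"linear": [0,0,-0.7],"delta_rot": [0,0,0]},
    {"grip": 255,"linear": [0,0,-1.4],"delta_rot": [0,0,0]},
    {"grip": 255,"linear": [0,0,-1.4],"delta_rot": [0,0,0]},
    {"grip": 255,"linear": [0,0,-1.4],"delta_rot": [0,0,0]},
  ],
)

```text
time: 6.4
ee_pos: [0.6102, -0.0421, 0.0712]
tcp_rot: [-180.0, -0.0, 142.5]
wrist_force: [0.6, -1.0, -3.3]
opening: 0.0074
grasp_force: 88.1
```

Run:
```python
from rod import *
np.set_printoptions(precision=4,suppress=True)
o=bot.get_obs(); print(o['ee_pos'],o['tcp_rot'],o['wrist_force'],o['torque'],o['opening'],o['grasp_force'])
for n in('top','side'):
    p=bot.camera(n); np.savez(f'{n}1.npz',**p)
    for t,z in(('bore',.05),('lug',.089),('rod_tip',.05),('rod_lead',.05)):
        for r in bot.pinpoint(p,t)[:2]: print(n,t,r['conf'],np.array(r['pixel']),atz(p,r['pixel'],z)[:2])
    c=p['color'][:,:,::-1]
    c=c[190:310,240:400] if n=='top' else c[180:300,270:430]
    cv2.imwrite(f'pics/{n}1.png',cv2.resize(c,None,fx=5,fy=5,interpolation=cv2.INTER_CUBIC))
```

```text
[ 0.6102 -0.0421  0.0712] [-179.9726   -0.0278  142.466 ] [ 0.5652 -0.9572 -3.2957] [-0.0094 -0.0166 -0.0446] 0.007420080194054188 88.09956550598145
top bore 0.75 [326.8 242.9] [ 0.5701 -0.0043]
top rod_tip 0.6 [333.1 236.7] [ 0.5846 -0.0192]
top rod_tip 0.53 [442.3 326. ] [ 0.3755 -0.269 ]
top rod_lead 0.44 [327.1 243.9] [ 0.5677 -0.0049]
side bore 0.73 [313.  235.5] [ 0.6092 -0.045 ]
side lug 0.72 [311.7 221. ] [ 0.611  -0.0414]
side rod_tip 0.45 [414.5 246.6] [ 0.3716 -0.0503]
side rod_tip 0.39 [320.5 239.6] [ 0.5865 -0.0289]
side rod_lead 0.57 [330.3 245.2] [ 0.5575 -0.0073]
```

View pics/side1.png

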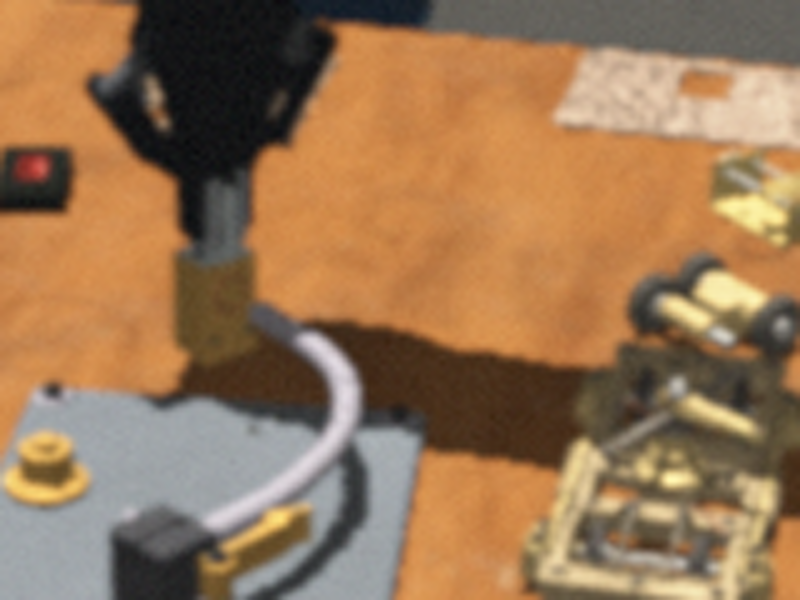

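View pics/top1.png

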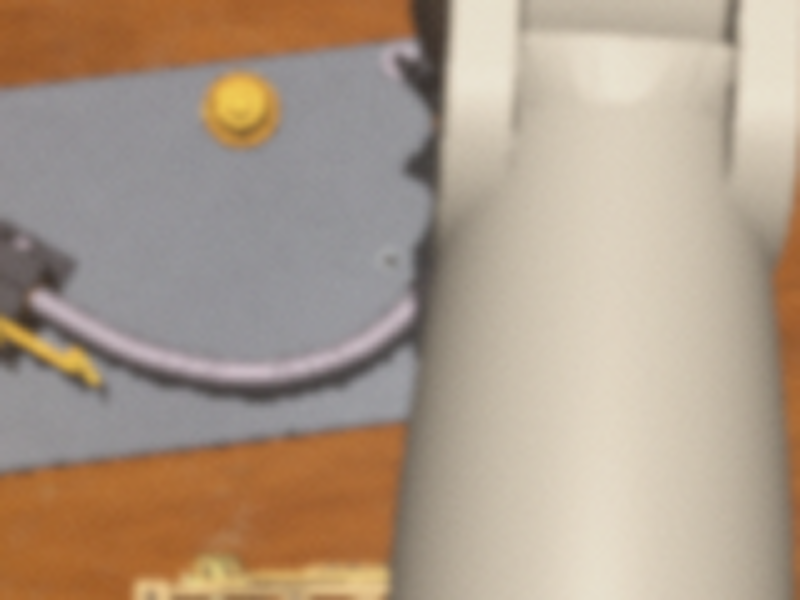

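Run:
```python
from rod import *
np.set_printoptions(precision=4,suppress=True)
v=np.load('fit.npz')['v']; xy,th,s=model(v)
for n,zl in(('top0',.035),('side0',.036)):
    p=dict(np.load(n+'.npz'));C=cloud(p);a=p['color'].astype(int)
    m=(C[...,2]>zl)&(C[...,2]<.066)&(C[...,0]>.5)&(C[...,0]<.62)&(C[...,1]>-.06)&(C[...,1]<.175)&(a[...,0]-a[...,2]<30)
    Q=np.array([atz(p,(c,r),.05) for r,c in np.argwhere(m)])
    d,i=cKDTree(xy).query(Q[:,:2]); ok=d<.016;Q=Q[ok];i=i[ok]
    D=Q[:,:2]-xy[i]; e=np.einsum('ij,ij->i',D,np.c_[-np.sin(th[i]),np.cos(th[i])])
    for a0 in range(0,200,20):
        k=(i>=a0)&(i<a0+20)
        if k.sum(): print(n,a0,k.sum(),e[k].mean()*1000,(e[k].min()+e[k].max())*500,e[k].max()*1e3-e[k].min()*1e3)
# side1: slider block in side view
p=dict(np.load('side1.npz'));C=cloud(p)
m=(abs(C[...,0]-.61)<.03)&(abs(C[...,1]+.042)<.03)&(C[...,2]>.02)&(C[...,2]<.064)
q=C[m]; print(len(q))
np.savetxt('/dev/null',q)
h=np.radians(142.5);t=np.array([np.cos(h),np.sin(h)]);nn=np.array([-t[1],t[0]])
w=q[:,:2]-[.6102,-.0421]; A=w@t;B=w@nn
print('along pct',np.percentile(A,[2,10,50,90,98]),'across',np.percentile(B,[1,3,10,50,90,97,99]))
# near front face
f=(A>.004); print(np.percentile(B[f],[1,3,97,99]),f.sum(), np.percentile(q[f,2],[2,98]))
tip=(abs(C[...,0]-.58)<.012)&(abs(C[...,1]+.02)<.015)&(C[...,2]>.036)&(C[...,2]<.066)
for r,c in np.argwhere(tip)[::2]: print(r,c,C[r,c],p['color'][r,c],end=';')
```

```text
top0 0 17 -0.8116813945389492 -0.0298496367429563 11.206906810073942
top0 20 55 0.20612946417399997 0.2380267413892227 11.792167854257766
top0 40 56 -0.10354764038635694 -0.2588548298493669 11.587004916322119
top0 60 57 -0.47037072609647024 -0.5800774457535066 11.863719075210348
top0 80 54 -0.43134403470846566 -0.32080734247399684 10.597072957342881
top0 100 55 -0.2170947928102908 -0.33398951964090956 11.879722336849056
top0 120 54 -0.12963591785773845 -0.39111279939088195 11.689573633123874
top0 140 55 -0.32333086485253165 -0.4972108687692827 11.66300881489678
top0 160 54 0.029473701443785603 0.22478649148166552 11.686255886046265
top0 180 34 -0.05796610744717864 0.15493345931926655 10.801010470315736
side0 0 2 1.5306304797730006 1.5306304797730006 12.628200217907022
side0 20 41 2.3579949358721093 2.9529429521675232 15.419278357471162
side0 40 47 2.0363611130288506 2.3094133929097587 16.09628150280934
side0 60 45 2.592632480744153 1.9905421042692566 14.786294736997828
side0 80 36 2.3863992862198353 2.125170587229358 13.322031993437385
side0 100 31 1.5347329868006372 1.61583335369338
[... 288 characters left out ...]
4.707841590979399
281
along pct [-0.0114 -0.0038  0.0122  0.0165  0.0359] across [-0.0171 -0.0167 -0.0156 -0.0088  0.01    0.0148  0.0163]
[-0.0171 -0.0164  0.015   0.0163] 219 [0.0213 0.0635]
240 321 [ 0.5814 -0.0143  0.0568] [126  93  67];240 323 [ 0.5782 -0.0202  0.0543] [157 111  78];241 321 [ 0.5819 -0.0163  0.0531] [97 87 80];241 323 [ 0.5766 -0.0142  0.0549] [111  91  83];242 320 [ 0.5836 -0.0137  0.0516] [92 83 77];242 322 [ 0.5775 -0.0087  0.0549] [85 82 87];242 325 [ 0.5708 -0.0102  0.055 ] [124  98  84];243 320 [ 0.5831 -0.012   0.0499] [89 80 75];243 323 [ 0.5748 -0.0073  0.0533] [86 83 87];244 321 [ 0.5814 -0.0145  0.0463] [86 78 75];244 323 [ 0.5745 -0.0063  0.0513] [82 78 83];
```

>>> play_rows(
  targets=[
    {"grip": 255,"linear": [0.11,0.14,0],"delta_rot": [0,0,0]},
    {"grip": 255,"linear": [-0.29,0.445,0],"delta_rot": [0,0,0]},
    {"grip": 255,"linear": [-0.68,0.75,0],"delta_rot": [0,0,0]},
    {"grip": 255,"linear": [-0.92,0.93,0],"delta_rot": [0,0,0]},
    {"grip": 255,"linear": [-0.92,0.93,0],"delta_rot": [0,0,0]},
    {"grip": 255,"linear": [-0.92,0.93,0],"delta_rot": [0,0,0]},
  ],
)

```text
time: 7.5
ee_pos: [0.6014, -0.0317, 0.0714]
tcp_rot: [180.0, 0.0, 142.6]
wrist_force: [-0.4, -0.1, -3.1]
opening: 0.0075
grasp_force: 88.2
```

Run:
```python
from h import *
np.set_printoptions(precision=4,suppress=True)
o=bot.get_obs(); print(o['ee_pos'],o['tcp_rot'],o['wrist_force'],o['torque'])
p=bot.camera('side'); np.savez('side2.npz',**p)
cv2.imwrite('pics/side2.png',cv2.resize(p['color'][205:285,280:380,::-1],None,fx=7,fy=7,interpolation=cv2.INTER_CUBIC))
```

```text
[ 0.6014 -0.0317  0.0714] [179.9932   0.0134 142.5521] [-0.449  -0.1132 -3.1356] [-0.0329  0.0243  0.0267]
```

View pics/side2.png

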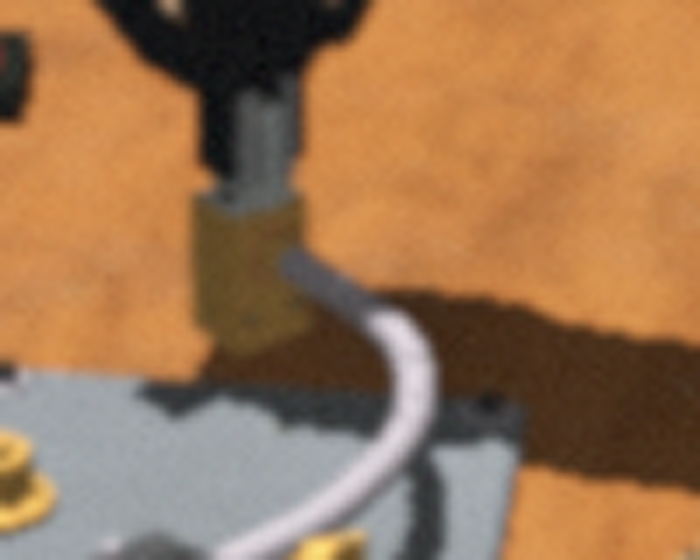

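Run:
```python
from rod import *
np.set_printoptions(precision=4,suppress=True)
p=dict(np.load('side2.npz')); f,cx,cy=K(p)
h=np.radians(142.5);t=np.array([np.cos(h),np.sin(h),0]);n=np.array([-t[1],t[0],0]);c=np.array([.6014,-.0317,.05])
def proj(X):
    q=p['world_to_cam']@np.r_[X,1]; return ((cx+f*q[0]/-q[2]-280)*7,(cy-f*q[1]/-q[2]-205)*7)
for a in(-.013,.013):
  for b in(-.015,.015):
    for z in(-.034,.016): print('corner',a,b,z,np.round(proj(c+a*t+b*n+[0,0,z])))
print('bore face',np.round(proj(c+.013*t)))
xy,th,s=model(np.load('fit.npz')['v'])
for k in(0,5,10,15,20,26,34): print(k,np.round(proj(np.r_[xy[-1]+k*.001*t[:2],.05])), np.round(proj(np.r_[xy[-1]+k*.001*t[:2]+n[:2]*.006,.05])),np.round(proj(np.r_[xy[-1]+k*.001*t[:2]-n[:2]*.006,.05])))
P=atz(p,(280+293/7,205+262/7),.05)-c; print('tip along/across',P@t,P@n)
```

```text
corner -0.013 -0.015 -0.034 [185. 322.]
corner -0.013 -0.015 0.016 [183. 189.]
corner -0.013 0.015 -0.034 [256. 297.]
corner -0.013 0.015 0.016 [255. 165.]
corner 0.013 -0.015 -0.034 [231. 351.]
corner 0.013 -0.015 0.016 [229. 216.]
corner 0.013 0.015 -0.034 [302. 325.]
corner 0.013 0.015 0.016 [302. 192.]
bore face [266. 247.]
0 [272. 248.] [287. 243.] [258. 253.]
5 [281. 254.] [296. 249.] [267. 259.]
10 [291. 259.] [305. 254.] [276. 264.]
15 [300. 265.] [314. 260.] [285. 270.]
20 [309. 270.] [324. 265.] [295. 275.]
26 [320. 277.] [335. 272.] [306. 282.]
34 [335. 286.] [350. 281.] [321. 291.]
tip along/across 0.026902516534211565 0.0005454993188781457
```

>>> play_rows(
  targets=[
    {"grip": 255,"linear": [-0.24,0.18,0],"delta_rot": [0,0,0]},
    {"grip": 255,"linear": [-0.48,0.365,0],"delta_rot": [0,0,0]},
    {"grip": 255,"linear": [-0.71,0.55,0],"delta_rot": [0,0,0]},
    {"grip": 255,"linear": [-0.87,0.67,0],"delta_rot": [0,0,0]},
    {"grip": 255,"linear": [-0.95,0.73,0],"delta_rot": [0,0,0]},
    {"grip": 255,"linear": [-1.03,0.79,0],"delta_rot": [0,0,0]},
    {"grip": 255,"linear": [-1.11,0.85,0],"delta_rot": [0,0,0]},
    {"grip": 255,"linear": [-1.11,0.85,0],"delta_rot": [0,0,0]},
  ],
)

```text
time: 8.35
ee_pos: [0.5902, -0.0233, 0.0713]
tcp_rot: [-180.0, 0.0, 142.5]
wrist_force: [0.3, -0.0, -3.7]
opening: 0.0073
grasp_force: 88.2
```

>>> play_rows(
  targets=[
    {"grip": 255,"linear": [-0.08,0.06,0],"delta_rot": [0,0,0]},
    {"grip": 255,"linear": [-0.16,0.12,0],"delta_rot": [0,0,0]},
    {"grip": 255,"linear": [-0.24,0.18,0],"delta_rot": [0,0,0]},
    {"grip": 255,"linear": [-0.24,0.18,0],"delta_rot": [0,0,0]},
  ],
)

```text
time: 8.75
ee_pos: [0.5878, -0.0214, 0.0713]
tcp_rot: [-180.0, 0.0, 142.5]
wrist_force: [-0.0, 0.2, -2.7]
opening: 0.0075
grasp_force: 88.2
```

Run:
```python
from h import *
np.set_printoptions(precision=4,suppress=True)
o=bot.get_obs(); print(o['ee_pos'],o['tcp_rot'],o['wrist_force'],o['torque'])
p=bot.camera('side'); np.savez('side3.npz',**p)
cv2.imwrite('pics/side3.png',cv2.resize(p['color'][205:285,280:380,::-1],None,fx=7,fy=7,interpolation=cv2.INTER_CUBIC))
```

```text
[ 0.5878 -0.0214  0.0713] [-179.9988    0.0002  142.5461] [-0.0204  0.1969 -2.7298] [ 0.0273  0.0018 -0.0213]
```

View pics/side3.png

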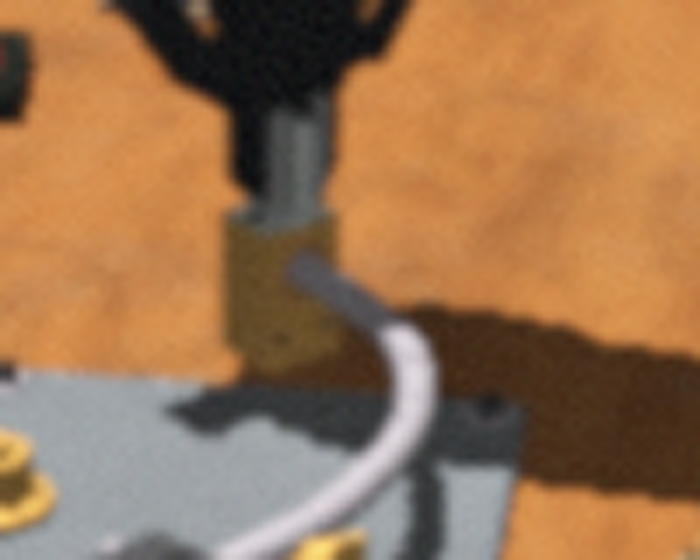

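```bash
cat > plan.py <<'E'
import sys
from rod import *
from scipy.spatial.transform import Rotation as Ro
np.set_printoptions(precision=3,suppress=True)
xy,th,s=model(np.load('fit.npz')['v'],800); xy,th=xy[::-1],th[::-1]; d=s # d from model tip
ext=np.linspace(-.06,-.0003,200); t0=np.array([np.cos(th[0]),np.sin(th[0])])
D=np.r_[ext,d]; XY=np.vstack([xy[0]+ext[:,None]*t0,xy]); TH=np.r_[np.full(200,th[0]),th]
def at(x,w=.011):
    k=abs(D-x)<w; return XY[k].mean(0),TH[k].mean()
# commanded assumed = measured settled; args: start pos x,y,yaw ; lateral off mm (along n), step mm, rows
def plan(x,y,yaw,off,step,n,yoff=0.):
    G=np.arange(-.03,.24,.0005); P=np.array([at(g)[0] for g in G]); i=np.argmin(np.hypot(P[:,0]-x,P[:,1]-y))
    c,h=at(G[i]); nn=np.array([-np.sin(h),np.cos(h)]); print('prog',G[i]*1e3,'across',(np.array([x,y])-c)@nn*1e3,'yaw err',yaw-np.degrees(h))
    for k in range(1,n+1):
        c,h=at(G[i]+k*step/1e3); q=c+off/1e3*np.array([-np.sin(h),np.cos(h)])
        print(k,np.round((q-[x,y])*100,3),round(h+np.radians(yoff-yaw),3),round(np.degrees(h),1))
def go(off,step,n,yoff=0.):
    o=bot.get_obs(); x,y,z=o['ee_pos']; yaw=o['tcp_rot'][2]; F=o['wrist_force']; h=np.radians(yaw)
    t=np.array([np.cos(h),np.sin(h),0]);nn=np.array([-t[1],t[0],0])
    print('t',o['time'],o['ee_pos'],o['tcp_rot'],'F along %.1f across %.1f z %.1f'%(F@t,F@nn,F[2]),'M along %.3f across %.3f z %.3f'%(o['torque']@t,o['torque']@nn,o['torque'][2]))
    plan(x,y,yaw,off,step,n,yoff)
if __name__=='__main__': go(*map(float,sys.argv[1:3]),int(sys.argv[3]),*map(float,sys.argv[4:]))
E
python3 plan.py 0 2 20
```

```text
t 8.8 [ 0.588 -0.021  0.071] [-180.       0.001  142.543] F along 0.1 across 0.0 z -4.1 M along -0.010 across 0.000 z -0.005
prog 2.0000000000000293 across -1.0060957543203284 yaw err 0.06765872260490369
1 [-0.19   0.019] -0.001 142.5
2 [-0.362  0.151] -0.001 142.5
3 [-0.522  0.274] -0.001 142.5
4 [-0.683  0.397] -0.001 142.5
5 [-0.844  0.521] -0.001 142.5
6 [-0.993  0.636] -0.001 142.5
7 [-1.154  0.76 ] -0.001 142.5
8 [-1.316  0.884] -0.001 142.5
9 [-1.477  1.008] -0.001 142.5
10 [-1.639  1.132] -0.001 142.5
11 [-1.788  1.246] -0.001 142.5
12 [-1.949  1.37 ] -0.003 142.4
13 [-2.11   1.495] -0.006 142.2
14 [-2.258  1.61 ] -0.009 142.0
15 [-2.431  1.745] -0.016 141.7
16 [-2.577  1.862] -0.022 141.3
17 [-2.735  1.99 ] -0.031 140.8
18 [-2.893  2.12 ] -0.041 140.2
19 [-3.036  2.24 ] -0.051 139.6
20 [-3.202  2.383] -0.065 138.8
```

>>> play_rows(
  targets=[
    {"grip": 255,"linear": [-0.15,0.06,0],"delta_rot": [0,0,0]},
    {"grip": 255,"linear": [-0.27,0.145,0],"delta_rot": [0,0,0]},
    {"grip": 255,"linear": [-0.35,0.205,0],"delta_rot": [0,0,0]},
    {"grip": 255,"linear": [-0.43,0.265,0],"delta_rot": [0,0,0]},
    {"grip": 255,"linear": [-0.51,0.325,0],"delta_rot": [0,0,0]},
    {"grip": 255,"linear": [-0.59,0.39,0],"delta_rot": [0,0,0]},
    {"grip": 255,"linear": [-0.67,0.45,0],"delta_rot": [0,0,0]},
    {"grip": 255,"linear": [-0.67,0.45,0],"delta_rot": [0,0,0]},
  ],
)

```text
time: 9.6
ee_pos: [0.5811, -0.0169, 0.0713]
tcp_rot: [180.0, -0.0, 142.5]
wrist_force: [-0.8, -0.0, -3.3]
opening: 0.0078
grasp_force: 88.2
```

```bash
python3 plan.py -0.5 2 10
```

```text
t 9.6 [ 0.581 -0.017  0.071] [180.     -0.001 142.545] F along 0.6 across 0.5 z -3.3 M along 0.016 across 0.026 z 0.069
prog 10.500000000000037 across -0.5108502940563893 yaw err 0.06975536921137859
1 [-0.176  0.134] -0.001 142.5
2 [-0.337  0.258] -0.001 142.5
3 [-0.486  0.372] -0.001 142.5
4 [-0.648  0.496] -0.001 142.5
5 [-0.809  0.62 ] -0.001 142.5
6 [-0.958  0.734] -0.001 142.5
7 [-1.132  0.868] -0.002 142.5
8 [-1.281  0.982] -0.003 142.4
9 [-1.441  1.107] -0.007 142.2
10 [-1.602  1.232] -0.011 141.9
```

>>> play_rows(
  targets=[
    {"grip": 255,"linear": [-0.1,0.075,0],"delta_rot": [0,0,0]},
    {"grip": 255,"linear": [-0.24,0.185,0],"delta_rot": [0,0,0]},
    {"grip": 255,"linear": [-0.4,0.31,0],"delta_rot": [0,0,0]},
    {"grip": 255,"linear": [-0.56,0.43,0],"delta_rot": [0,0,0]},
    {"grip": 255,"linear": [-0.72,0.55,0],"delta_rot": [0,0,0]},
    {"grip": 255,"linear": [-0.88,0.67,0],"delta_rot": [0,0,0]},
    {"grip": 255,"linear": [-1.04,0.8,0],"delta_rot": [0,0,0]},
    {"grip": 255,"linear": [-1.12,0.86,0],"delta_rot": [0,0,0]},
    {"grip": 255,"linear": [-1.12,0.86,0],"delta_rot": [0,0,0]},
  ],
)

```text
time: 10.5
ee_pos: [0.5699, -0.0083, 0.0713]
tcp_rot: [180.0, 0.0, 142.5]
wrist_force: [0.1, -0.5, -2.9]
opening: 0.0078
grasp_force: 88.2
```

```bash
python3 plan.py -0.5 2 10
```

```text
t 10.5 [ 0.57  -0.008  0.071] [179.999   0.003 142.547] F along -0.4 across 0.4 z -2.9 M along -0.020 across 0.017 z -0.044
prog 24.50000000000005 across -0.5092251019636875 yaw err 0.09543922457822873
1 [-0.16   0.122] -0.003 142.4
2 [-0.321  0.246] -0.007 142.2
3 [-0.481  0.371] -0.011 141.9
4 [-0.628  0.487] -0.017 141.6
5 [-0.799  0.624] -0.025 141.1
6 [-0.944  0.742] -0.033 140.7
7 [-1.1    0.872] -0.044 140.1
8 [-1.255  1.002] -0.055 139.4
9 [-1.397  1.125] -0.067 138.7
10 [-1.548  1.26 ] -0.082 137.9
```

>>> play_rows(
  targets=[
    {"grip": 255,"linear": [-0.16,0.122,0],"delta_rot": [0,0,-0.003]},
    {"grip": 255,"linear": [-0.32,0.246,0],"delta_rot": [0,0,-0.007]},
    {"grip": 255,"linear": [-0.48,0.371,0],"delta_rot": [0,0,-0.011]},
    {"grip": 255,"linear": [-0.63,0.487,0],"delta_rot": [0,0,-0.017]},
    {"grip": 255,"linear": [-0.8,0.624,0],"delta_rot": [0,0,-0.025]},
    {"grip": 255,"linear": [-0.944,0.742,0],"delta_rot": [0,0,-0.033]},
    {"grip": 255,"linear": [-0.944,0.742,0],"delta_rot": [0,0,-0.033]},
  ],
)

```text
time: 11.2
ee_pos: [0.5604, -0.0008, 0.0713]
tcp_rot: [180.0, -0.0, 140.6]
wrist_force: [0.7, 0.0, -4.0]
opening: 0.0075
grasp_force: 88.2
```

```bash
python3 plan.py -0.5 2 10
python3 - <<'E'
from h import *
p=bot.camera('side'); np.savez('side4.npz',**p)
cv2.imwrite('pics/side4.png',cv2.resize(p['color'][205:285,280:380,::-1],None,fx=7,fy=7,interpolation=cv2.INTER_CUBIC))
E
```

```text
t 11.2 [ 0.56  -0.001  0.071] [180.     -0.002 140.636] F along -0.5 across -0.5 z -4.0 M along -0.001 across 0.048 z -0.023
prog 36.50000000000006 across -0.5120143451450633 yaw err -0.024538760528741932
1 [-0.149  0.122] -0.01 140.1
2 [-0.304  0.253] -0.022 139.4
3 [-0.445  0.375] -0.034 138.7
4 [-0.596  0.511] -0.048 137.9
5 [-0.745  0.647] -0.064 137.0
6 [-0.892  0.787] -0.08 136.1
7 [-1.037  0.928] -0.095 135.2
8 [-1.169  1.061] -0.11 134.3
9 [-1.309  1.207] -0.125 133.4
10 [-1.447  1.355] -0.141 132.6
```

View pics/side4.png

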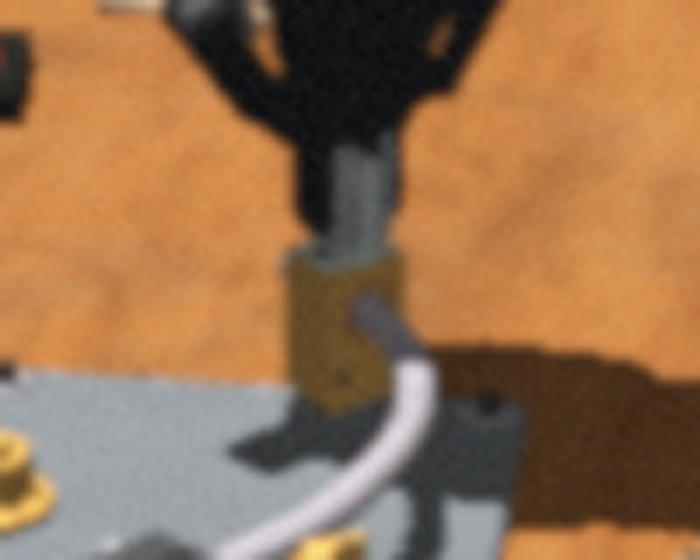

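The slider is threaded: the rod goes into the bore at crop (365,305), and the bend at (430,370) hasn't moved. I've used all 10 pictures, so from here I'll work from force and numbers.

>>> play_rows(
  targets=[
    {"grip": 255,"linear": [-0.149,0.122,0],"delta_rot": [0,0,-0.01]},
    {"grip": 255,"linear": [-0.304,0.253,0],"delta_rot": [0,0,-0.022]},
    {"grip": 255,"linear": [-0.445,0.375,0],"delta_rot": [0,0,-0.034]},
    {"grip": 255,"linear": [-0.596,0.511,0],"delta_rot": [0,0,-0.048]},
    {"grip": 255,"linear": [-0.745,0.647,0],"delta_rot": [0,0,-0.064]},
    {"grip": 255,"linear": [-0.745,0.647,0],"delta_rot": [0,0,-0.064]},
  ],
)

```text
time: 11.85
ee_pos: [0.5529, 0.0057, 0.0713]
tcp_rot: [180.0, -0.0, 136.9]
wrist_force: [0.5, 0.0, -2.4]
opening: 0.0075
grasp_force: 88.2
```

```bash
python3 plan.py -0.5 2 10
```

```text
t 11.85 [0.553 0.006 0.071] [179.999  -0.004 136.948] F along -0.4 across -0.3 z -2.4 M along -0.031 across -0.004 z 0.024
prog 46.50000000000007 across -0.5082615470030794 yaw err -0.0200989227454329
1 [-0.146  0.138] -0.015 136.1
2 [-0.291  0.279] -0.031 135.2
3 [-0.423  0.412] -0.045 134.3
4 [-0.563  0.558] -0.061 133.4
5 [-0.701  0.706] -0.077 132.6
6 [-0.827  0.845] -0.091 131.7
7 [-0.97   1.009] -0.108 130.8
8 [-1.091  1.151] -0.125 129.8
9 [-1.218  1.308] -0.149 128.4
10 [-1.342  1.467] -0.175 126.9
```

>>> play_rows(
  targets=[
    {"grip": 255,"linear": [-0.146,0.138,0],"delta_rot": [0,0,-0.015]},
    {"grip": 255,"linear": [-0.291,0.279,0],"delta_rot": [0,0,-0.031]},
    {"grip": 255,"linear": [-0.423,0.412,0],"delta_rot": [0,0,-0.045]},
    {"grip": 255,"linear": [-0.563,0.558,0],"delta_rot": [0,0,-0.061]},
    {"grip": 255,"linear": [-0.701,0.706,0],"delta_rot": [0,0,-0.077]},
    {"grip": 255,"linear": [-0.827,0.845,0],"delta_rot": [0,0,-0.091]},
    {"grip": 255,"linear": [-0.827,0.845,0],"delta_rot": [0,0,-0.091]},
  ],
)

```text
time: 12.55
ee_pos: [0.5447, 0.0141, 0.0713]
tcp_rot: [-180.0, -0.0, 131.7]
wrist_force: [0.5, -0.1, -2.5]
opening: 0.0074
grasp_force: 88.2
```

```bash
python3 plan.py -0.5 2 10
```

```text
t 12.55 [0.545 0.014 0.071] [-179.999   -0.003  131.741] F along -0.4 across -0.4 z -2.5 M along 0.011 across 0.004 z -0.017
prog 58.50000000000008 across -0.5110895986034126 yaw err 0.016977744395148875
1 [-0.145  0.164] -0.017 130.8
2 [-0.266  0.306] -0.034 129.8
3 [-0.393  0.463] -0.058 128.4
4 [-0.517  0.622] -0.084 126.9
5 [-0.626  0.772] -0.109 125.5
6 [-0.75   0.951] -0.139 123.8
7 [-0.851  1.106] -0.164 122.4
8 [-0.955  1.278] -0.191 120.8
9 [-1.057  1.451] -0.218 119.2
10 [-1.145  1.615] -0.243 117.8
```

>>> play_rows(
  targets=[
    {"grip": 255,"linear": [-0.145,0.164,0],"delta_rot": [0,0,-0.017]},
    {"grip": 255,"linear": [-0.266,0.306,0],"delta_rot": [0,0,-0.034]},
    {"grip": 255,"linear": [-0.393,0.463,0],"delta_rot": [0,0,-0.058]},
    {"grip": 255,"linear": [-0.517,0.622,0],"delta_rot": [0,0,-0.084]},
    {"grip": 255,"linear": [-0.517,0.622,0],"delta_rot": [0,0,-0.084]},
  ],
)

```text
time: 13.05
ee_pos: [0.5395, 0.0204, 0.0713]
tcp_rot: [180.0, -0.0, 126.9]
wrist_force: [1.2, 0.8, -3.7]
opening: 0.0076
grasp_force: 88.2
```

```bash
python3 plan.py -0.5 2 8
```

```text
t 13.05 [0.54  0.02  0.071] [179.993  -0.005 126.893] F along -0.1 across -1.5 z -3.7 M along -0.024 across -0.073 z 0.012
prog 66.50000000000009 across -0.5742283241041242 yaw err -0.014403517543129851
1 [-0.114  0.143] -0.025 125.5
2 [-0.237  0.321] -0.054 123.8
3 [-0.338  0.477] -0.079 122.4
4 [-0.443  0.648] -0.106 120.8
5 [-0.544  0.822] -0.134 119.2
6 [-0.633  0.985] -0.159 117.8
7 [-0.723  1.165] -0.185 116.3
8 [-0.811  1.346] -0.213 114.7
```

```bash
python3 plan.py -1.1 2 6
```

```text
t 13.05 [0.54  0.02  0.071] [179.993  -0.005 126.893] F along -0.1 across -1.5 z -3.7 M along -0.024 across -0.073 z 0.012
prog 66.50000000000009 across -0.5742283241041242 yaw err -0.014403517543129851
1 [-0.065  0.178] -0.025 125.5
2 [-0.187  0.354] -0.054 123.8
3 [-0.287  0.509] -0.079 122.4
4 [-0.391  0.679] -0.106 120.8
5 [-0.492  0.851] -0.134 119.2
6 [-0.58   1.013] -0.159 117.8
```

>>> play_rows(
  targets=[
    {"grip": 255,"linear": [0.04,0.03,0],"delta_rot": [0,0,0]},
    {"grip": 255,"linear": [-0.065,0.178,0],"delta_rot": [0,0,-0.025]},
    {"grip": 255,"linear": [-0.187,0.354,0],"delta_rot": [0,0,-0.054]},
    {"grip": 255,"linear": [-0.187,0.354,0],"delta_rot": [0,0,-0.054]},
  ],
)

```text
time: 13.45
ee_pos: [0.5377, 0.0238, 0.0713]
tcp_rot: [-180.0, -0.0, 123.8]
wrist_force: [-0.2, -0.3, -2.2]
opening: 0.0077
grasp_force: 88.2
```

```bash
python3 plan.py -1.1 2 6
```

```text
t 13.45 [0.538 0.024 0.071] [-179.995   -0.002  123.795] F along -0.2 across 0.3 z -2.2 M along -0.036 across -0.029 z 0.018
prog 70.50000000000009 across -1.027821323750197 yaw err 0.002560423609878626
1 [-0.101  0.169] -0.025 122.4
2 [-0.205  0.339] -0.052 120.8
3 [-0.306  0.511] -0.08 119.2
4 [-0.393  0.673] -0.105 117.8
5 [-0.484  0.851] -0.131 116.3
6 [-0.57   1.031] -0.159 114.7
```

Free again. I'll continue with this offset.

>>> play_rows(
  targets=[
    {"grip": 255,"linear": [-0.101,0.169,0],"delta_rot": [0,0,-0.025]},
    {"grip": 255,"linear": [-0.205,0.339,0],"delta_rot": [0,0,-0.052]},
    {"grip": 255,"linear": [-0.306,0.511,0],"delta_rot": [0,0,-0.08]},
    {"grip": 255,"linear": [-0.393,0.673,0],"delta_rot": [0,0,-0.105]},
    {"grip": 255,"linear": [-0.393,0.673,0],"delta_rot": [0,0,-0.105]},
  ],
)

```text
time: 13.95
ee_pos: [0.5338, 0.0306, 0.0713]
tcp_rot: [-180.0, -0.0, 117.8]
wrist_force: [0.3, -0.1, -2.7]
opening: 0.0076
grasp_force: 88.2
```

```bash
python3 plan.py -1.1 2 8
```

```text
t 13.95 [0.534 0.031 0.071] [-179.999   -0.003  117.794] F along -0.3 across -0.2 z -2.7 M along -0.025 across -0.060 z -0.022
prog 78.5000000000001 across -1.1346401180433345 yaw err -0.006846289125348903
1 [-0.092  0.175] -0.027 116.3
2 [-0.179  0.356] -0.054 114.7
3 [-0.26   0.539] -0.079 113.3
4 [-0.338  0.724] -0.098 112.2
5 [-0.407  0.897] -0.112 111.4
6 [-0.479  1.085] -0.128 110.5
7 [-0.548  1.275] -0.144 109.6
8 [-0.609  1.45 ] -0.158 108.7
```

>>> play_rows(
  targets=[
    {"grip": 255,"linear": [-0.092,0.175,0],"delta_rot": [0,0,-0.027]},
    {"grip": 255,"linear": [-0.179,0.356,0],"delta_rot": [0,0,-0.054]},
    {"grip": 255,"linear": [-0.26,0.539,0],"delta_rot": [0,0,-0.079]},
    {"grip": 255,"linear": [-0.338,0.724,0],"delta_rot": [0,0,-0.098]},
    {"grip": 255,"linear": [-0.407,0.897,0],"delta_rot": [0,0,-0.112]},
    {"grip": 255,"linear": [-0.407,0.897,0],"delta_rot": [0,0,-0.112]},
  ],
)

```text
time: 14.55
ee_pos: [0.5298, 0.0396, 0.0713]
tcp_rot: [180.0, 0.0, 111.4]
wrist_force: [0.5, 0.0, -3.7]
opening: 0.0077
grasp_force: 88.2
```

```bash
python3 plan.py -1.1 2 8
```

```text
t 14.55 [0.53  0.04  0.071] [179.996   0.002 111.424] F along -0.2 across -0.5 z -3.7 M along 0.062 across -0.019 z 0.007
prog 88.5000000000001 across -1.1656666135020055 yaw err 0.06205321524339524
1 [-0.077  0.184] -0.017 110.5
2 [-0.146  0.374] -0.032 109.6
3 [-0.207  0.549] -0.047 108.7
4 [-0.275  0.755] -0.064 107.8
5 [-0.331  0.933] -0.078 106.9
6 [-0.388  1.126] -0.094 106.0
7 [-0.442  1.32 ] -0.109 105.2
8 [-0.49  1.5 ] -0.124 104.3
```

>>> play_rows(
  targets=[
    {"grip": 255,"linear": [-0.077,0.184,0],"delta_rot": [0,0,-0.017]},
    {"grip": 255,"linear": [-0.146,0.374,0],"delta_rot": [0,0,-0.032]},
    {"grip": 255,"linear": [-0.207,0.549,0],"delta_rot": [0,0,-0.047]},
    {"grip": 255,"linear": [-0.275,0.755,0],"delta_rot": [0,0,-0.064]},
    {"grip": 255,"linear": [-0.331,0.933,0],"delta_rot": [0,0,-0.078]},
    {"grip": 255,"linear": [-0.331,0.933,0],"delta_rot": [0,0,-0.078]},
  ],
)

```text
time: 15.15
ee_pos: [0.5264, 0.049, 0.0713]
tcp_rot: [180.0, -0.0, 106.9]
wrist_force: [-0.0, -0.7, -3.3]
opening: 0.0078
grasp_force: 88.2
```

```bash
python3 plan.py -1.1 2 8
```

```text
t 15.15 [0.526 0.049 0.071] [179.997  -0.002 106.938] F along -0.7 across 0.3 z -3.3 M along 0.010 across -0.026 z -0.005
prog 98.50000000000011 across -1.1051189497317593 yaw err -0.007333334872328123
1 [-0.056  0.188] -0.016 106.0
2 [-0.11   0.382] -0.031 105.2
3 [-0.158  0.562] -0.046 104.3
4 [-0.21   0.773] -0.063 103.4
5 [-0.251  0.954] -0.078 102.4
6 [-0.292  1.151] -0.098 101.3
7 [-0.33   1.348] -0.117 100.2
8 [-0.362  1.531] -0.135 99.2
```

>>> play_rows(
  targets=[
    {"grip": 255,"linear": [-0.056,0.188,0],"delta_rot": [0,0,-0.016]},
    {"grip": 255,"linear": [-0.11,0.382,0],"delta_rot": [0,0,-0.031]},
    {"grip": 255,"linear": [-0.158,0.562,0],"delta_rot": [0,0,-0.046]},
    {"grip": 255,"linear": [-0.21,0.773,0],"delta_rot": [0,0,-0.063]},
    {"grip": 255,"linear": [-0.251,0.954,0],"delta_rot": [0,0,-0.078]},
    {"grip": 255,"linear": [-0.251,0.954,0],"delta_rot": [0,0,-0.078]},
  ],
)

```text
time: 15.75
ee_pos: [0.5239, 0.0585, 0.0713]
tcp_rot: [180.0, -0.0, 102.5]
wrist_force: [0.2, -0.1, -2.6]
opening: 0.0076
grasp_force: 88.3
```

```bash
python3 plan.py -1.1 2 8
```

```text
t 15.75 [0.524 0.059 0.071] [179.998  -0.004 102.463] F along -0.1 across -0.1 z -2.6 M along -0.038 across -0.089 z 0.018
prog 108.50000000000013 across -1.1060165209319912 yaw err 0.01418482042414837
1 [-0.042  0.197] -0.02 101.3
2 [-0.08   0.394] -0.039 100.2
3 [-0.111  0.577] -0.057 99.2
4 [-0.14   0.775] -0.077 98.0
5 [-0.167  0.975] -0.097 96.9
6 [-0.188  1.159] -0.115 95.9
7 [-0.208  1.374] -0.136 94.6
8 [-0.221  1.559] -0.155 93.6
```

>>> play_rows(
  targets=[
    {"grip": 255,"linear": [-0.042,0.197,0],"delta_rot": [0,0,-0.02]},
    {"grip": 255,"linear": [-0.08,0.394,0],"delta_rot": [0,0,-0.039]},
    {"grip": 255,"linear": [-0.111,0.577,0],"delta_rot": [0,0,-0.057]},
    {"grip": 255,"linear": [-0.14,0.775,0],"delta_rot": [0,0,-0.077]},
    {"grip": 255,"linear": [-0.167,0.975,0],"delta_rot": [0,0,-0.097]},
    {"grip": 255,"linear": [-0.167,0.975,0],"delta_rot": [0,0,-0.097]},
  ],
)

```text
time: 16.35
ee_pos: [0.5223, 0.0683, 0.0713]
tcp_rot: [180.0, -0.0, 96.9]
wrist_force: [0.4, 0.0, -3.4]
opening: 0.0079
grasp_force: 88.3
```

```bash
python3 plan.py -1.1 2 8
```

```text
t 16.35 [0.522 0.068 0.071] [179.997  -0.004  96.892] F along -0.0 across -0.4 z -3.4 M along -0.019 across -0.030 z 0.037
prog 118.50000000000013 across -1.1234964682152875 yaw err -0.02067209843777107
1 [-0.023  0.183] -0.018 95.9
2 [-0.043  0.399] -0.039 94.6
3 [-0.056  0.584] -0.057 93.6
4 [-0.066  0.784] -0.077 92.5
5 [-0.073  0.985] -0.097 91.3
6 [-0.076  1.171] -0.114 90.4
7 [-0.076  1.388] -0.131 89.4
8 [-0.072  1.574] -0.146 88.5
```

>>> play_rows(
  targets=[
    {"grip": 255,"linear": [-0.023,0.183,0],"delta_rot": [0,0,-0.018]},
    {"grip": 255,"linear": [-0.043,0.399,0],"delta_rot": [0,0,-0.039]},
    {"grip": 255,"linear": [-0.056,0.584,0],"delta_rot": [0,0,-0.057]},
    {"grip": 255,"linear": [-0.066,0.784,0],"delta_rot": [0,0,-0.077]},
    {"grip": 255,"linear": [-0.073,0.985,0],"delta_rot": [0,0,-0.097]},
    {"grip": 255,"linear": [-0.073,0.985,0],"delta_rot": [0,0,-0.097]},
  ],
)

```text
time: 16.95
ee_pos: [0.5215, 0.0781, 0.0712]
tcp_rot: [-180.0, -0.0, 91.3]
wrist_force: [-0.2, 0.4, -2.4]
opening: 0.0079
grasp_force: 88.2
```

```bash
python3 plan.py -1.1 2 8
```

```text
t 16.95 [0.522 0.078 0.071] [-179.994   -0.002   91.334] F along 0.4 across 0.2 z -2.4 M along -0.040 across -0.012 z 0.008
prog 128.50000000000014 across -1.0832794050740309 yaw err -0.006728654060580652
1 [-0.001  0.186] -0.017 90.4
2 [-0.001  0.403] -0.034 89.4
3 [0.003 0.589] -0.049 88.5
4 [0.01  0.791] -0.064 87.6
5 [0.019 0.992] -0.08 86.7
6 [0.031 1.178] -0.095 85.9
7 [0.048 1.379] -0.11 85.0
8 [0.066 1.579] -0.126 84.1
```

>>> play_rows(
  targets=[
    {"grip": 255,"linear": [-0.001,0.186,0],"delta_rot": [0,0,-0.017]},
    {"grip": 255,"linear": [-0.001,0.403,0],"delta_rot": [0,0,-0.034]},
    {"grip": 255,"linear": [0.003,0.589,0],"delta_rot": [0,0,-0.049]},
    {"grip": 255,"linear": [0.01,0.791,0],"delta_rot": [0,0,-0.064]},
    {"grip": 255,"linear": [0.019,0.992,0],"delta_rot": [0,0,-0.08]},
    {"grip": 255,"linear": [0.019,0.992,0],"delta_rot": [0,0,-0.08]},
  ],
)

```text
time: 17.55
ee_pos: [0.5218, 0.088, 0.0713]
tcp_rot: [180.0, -0.0, 86.8]
wrist_force: [1.6, 0.2, -2.2]
opening: 0.0072
grasp_force: 88.2
```

```bash
python3 plan.py -1.1 2 8
```

```text
t 17.55 [0.522 0.088 0.071] [179.999  -0.002  86.759] F along 0.3 across -1.6 z -2.2 M along 0.002 across 0.017 z 0.018
prog 138.50000000000014 across -1.1552496067633606 yaw err 0.012435139614169088
1 [0.006 0.186] -0.015 85.9
2 [0.023 0.387] -0.03 85.0
3 [0.041 0.588] -0.046 84.1
4 [0.064 0.788] -0.062 83.2
5 [0.089 0.988] -0.077 82.3
6 [0.115 1.172] -0.092 81.5
7 [0.147 1.371] -0.107 80.6
8 [0.181 1.57 ] -0.121 79.8
```

>>> play_rows(
  targets=[
    {"grip": 255,"linear": [0.06,0.0,0],"delta_rot": [0,0,0]},
    {"grip": 255,"linear": [0.066,0.186,0],"delta_rot": [0,0,-0.015]},
    {"grip": 255,"linear": [0.083,0.387,0],"delta_rot": [0,0,-0.03]},
    {"grip": 255,"linear": [0.083,0.387,0],"delta_rot": [0,0,-0.03]},
  ],
)

```text
time: 17.95
ee_pos: [0.5226, 0.0919, 0.0713]
tcp_rot: [-180.0, -0.0, 85.0]
wrist_force: [0.0, -0.3, -2.9]
opening: 0.0073
grasp_force: 88.2
```

```bash
python3 plan.py -1.8 2 8
```

```text
t 17.95 [0.523 0.092 0.071] [-179.994   -0.006   85.034] F along -0.3 across -0.1 z -2.9 M along 0.038 across -0.019 z 0.029
prog 142.50000000000014 across -1.6652154912333852 yaw err 0.012089208752101399
1 [0.032 0.197] -0.016 84.1
2 [0.054 0.396] -0.032 83.2
3 [0.079 0.595] -0.047 82.3
4 [0.105 0.778] -0.062 81.5
5 [0.137 0.976] -0.077 80.6
6 [0.17  1.174] -0.091 79.8
7 [0.204 1.357] -0.103 79.1
8 [0.247 1.569] -0.116 78.4
```

>>> play_rows(
  targets=[
    {"grip": 255,"linear": [0.032,0.197,0],"delta_rot": [0,0,-0.016]},
    {"grip": 255,"linear": [0.054,0.396,0],"delta_rot": [0,0,-0.032]},
    {"grip": 255,"linear": [0.079,0.595,0],"delta_rot": [0,0,-0.047]},
    {"grip": 255,"linear": [0.105,0.778,0],"delta_rot": [0,0,-0.062]},
    {"grip": 255,"linear": [0.105,0.778,0],"delta_rot": [0,0,-0.062]},
  ],
)

```text
time: 18.45
ee_pos: [0.5236, 0.0998, 0.0712]
tcp_rot: [-180.0, -0.0, 81.5]
wrist_force: [-0.5, 0.2, -2.5]
opening: 0.0076
grasp_force: 88.2
```

```bash
python3 plan.py -1.8 2 8
```

```text
t 18.45 [0.524 0.1   0.071] [-179.987   -0.012   81.495] F along 0.1 across 0.6 z -2.5 M along 0.310 across -0.215 z 0.005
prog 150.50000000000017 across -1.758920867177162 yaw err -0.008008270075293922
1 [0.034 0.188] -0.015 80.6
2 [0.068 0.386] -0.029 79.8
3 [0.102 0.568] -0.041 79.1
4 [0.144 0.781] -0.055 78.4
5 [0.183 0.962] -0.066 77.7
6 [0.227 1.158] -0.078 77.0
7 [0.273 1.354] -0.091 76.3
8 [0.318 1.534] -0.102 75.6
```

>>> play_rows(
  targets=[
    {"grip": 255,"linear": [0,0,0],"delta_rot": [0,0,0]},
  ],
)

```text
time: 18.55
ee_pos: [0.5235, 0.0997, 0.0712]
tcp_rot: [-180.0, -0.0, 81.5]
wrist_force: [-1.9, 1.7, -3.4]
opening: 0.0077
grasp_force: 88.2
```

```bash
python3 plan.py -1.5 2 8
```

```text
t 18.55 [0.524 0.1   0.071] [-179.984   -0.018   81.542] F along 1.4 across 2.1 z -3.4 M along 0.367 across -0.178 z -0.024
prog 150.50000000000017 across -1.7169904069618833 yaw err 0.03911053266928377
1 [0.01  0.202] -0.016 80.6
2 [0.044 0.401] -0.03 79.8
3 [0.078 0.583] -0.042 79.1
4 [0.12  0.796] -0.055 78.4
5 [0.159 0.978] -0.067 77.7
6 [0.203 1.175] -0.079 77.0
7 [0.25  1.371] -0.092 76.3
8 [0.295 1.551] -0.103 75.6
```

>>> play_rows(
  targets=[
    {"grip": 255,"linear": [-0.04,0.006,0],"delta_rot": [0,0,0]},
    {"grip": 255,"linear": [-0.04,0.006,0],"delta_rot": [0,0,0]},
    {"grip": 255,"linear": [-0.04,0.006,0],"delta_rot": [0,0,0]},
  ],
)

```text
time: 18.85
ee_pos: [0.5234, 0.0994, 0.0714]
tcp_rot: [180.0, -0.0, 81.5]
wrist_force: [-0.4, -0.1, -2.5]
opening: 0.0077
grasp_force: 88.2
```

```bash
python3 plan.py -1.3 2 6
```

```text
t 18.85 [0.523 0.099 0.071] [179.975  -0.002  81.515] F along -0.2 across 0.4 z -2.5 M along 0.033 across 0.009 z 0.006
prog 150.00000000000017 across -1.6338104429200437 yaw err -0.19522670354720617
1 [-0.006  0.185] -0.012 80.8
2 [0.025 0.368] -0.026 80.0
3 [0.064 0.582] -0.04 79.3
4 [0.1   0.765] -0.051 78.6
5 [0.142 0.962] -0.063 77.9
6 [0.185 1.159] -0.076 77.2
```

>>> play_rows(
  targets=[
    {"grip": 255,"linear": [0.01,0.185,0],"delta_rot": [0,0,-0.012]},
    {"grip": 255,"linear": [0.04,0.368,0],"delta_rot": [0,0,-0.026]},
    {"grip": 255,"linear": [0.075,0.582,0],"delta_rot": [0,0,-0.04]},
    {"grip": 255,"linear": [0.075,0.582,0],"delta_rot": [0,0,-0.04]},
  ],
)

```text
time: 19.25
ee_pos: [0.524, 0.1056, 0.0713]
tcp_rot: [180.0, -0.0, 79.2]
wrist_force: [-0.5, 0.4, -2.8]
opening: 0.0077
grasp_force: 88.2
```

```bash
python3 plan.py -1.3 2 6
```

```text
t 19.25 [0.524 0.106 0.071] [179.998  -0.005  79.203] F along 0.3 across 0.6 z -2.8 M along 0.013 across 0.021 z 0.001
prog 156.50000000000017 across -1.2068516018712434 yaw err 0.06218870674167931
1 [0.05  0.203] -0.015 78.4
2 [0.088 0.385] -0.026 77.7
3 [0.133 0.582] -0.038 77.0
4 [0.179 0.778] -0.051 76.3
5 [0.224 0.959] -0.062 75.6
6 [0.28  1.169] -0.076 74.9
```

>>> play_rows(
  targets=[
    {"grip": 255,"linear": [0.045,0.203,0],"delta_rot": [0,0,-0.015]},
    {"grip": 255,"linear": [0.083,0.385,0],"delta_rot": [0,0,-0.026]},
    {"grip": 255,"linear": [0.128,0.582,0],"delta_rot": [0,0,-0.038]},
    {"grip": 255,"linear": [0.175,0.778,0],"delta_rot": [0,0,-0.051]},
    {"grip": 255,"linear": [0.175,0.778,0],"delta_rot": [0,0,-0.051]},
  ],
)

```text
time: 19.75
ee_pos: [0.5258, 0.1134, 0.0713]
tcp_rot: [-180.0, -0.0, 76.3]
wrist_force: [0.6, -0.1, -2.4]
opening: 0.0074
grasp_force: 88.2
```

```bash
python3 plan.py -1.3 2 6
```

```text
t 19.75 [0.526 0.113 0.071] [-179.999   -0.003   76.282] F along 0.0 across -0.6 z -2.4 M along -0.046 across -0.004 z -0.043
prog 164.50000000000017 across -1.2649636684267984 yaw err -0.0030421543955583275
1 [0.05  0.187] -0.011 75.6
2 [0.106 0.397] -0.025 74.9
3 [0.155 0.577] -0.036 74.2
4 [0.212 0.771] -0.049 73.5
5 [0.27  0.964] -0.062 72.8
6 [0.326 1.141] -0.075 72.0
```

>>> play_rows(
  targets=[
    {"grip": 255,"linear": [0.05,0.187,0],"delta_rot": [0,0,-0.011]},
    {"grip": 255,"linear": [0.106,0.397,0],"delta_rot": [0,0,-0.025]},
    {"grip": 255,"linear": [0.155,0.577,0],"delta_rot": [0,0,-0.036]},
    {"grip": 255,"linear": [0.212,0.771,0],"delta_rot": [0,0,-0.049]},
    {"grip": 255,"linear": [0.212,0.771,0],"delta_rot": [0,0,-0.049]},
  ],
)

```text
time: 20.25
ee_pos: [0.5279, 0.1211, 0.0713]
tcp_rot: [180.0, -0.0, 73.5]
wrist_force: [0.1, -0.4, -3.6]
opening: 0.0079
grasp_force: 88.2
```

```bash
python3 plan.py -1.3 2 6
```

```text
t 20.25 [0.528 0.121 0.071] [179.998  -0.005  73.476] F along -0.3 across -0.3 z -3.6 M along -0.001 across 0.009 z 0.003
prog 172.50000000000017 across -1.3289573696041637 yaw err 0.0010603711929206838
1 [0.055 0.192] -0.013 72.8
2 [0.111 0.369] -0.026 72.0
3 [0.175 0.56 ] -0.041 71.1
4 [0.241 0.75 ] -0.057 70.2
5 [0.311 0.938] -0.072 69.3
6 [0.383 1.126] -0.088 68.4
```

>>> play_rows(
  targets=[
    {"grip": 255,"linear": [0.055,0.192,0],"delta_rot": [0,0,-0.013]},
    {"grip": 255,"linear": [0.111,0.369,0],"delta_rot": [0,0,-0.026]},
    {"grip": 255,"linear": [0.175,0.56,0],"delta_rot": [0,0,-0.041]},
    {"grip": 255,"linear": [0.241,0.75,0],"delta_rot": [0,0,-0.057]},
    {"grip": 255,"linear": [0.241,0.75,0],"delta_rot": [0,0,-0.057]},
  ],
)

```text
time: 20.75
ee_pos: [0.5302, 0.1286, 0.0712]
tcp_rot: [-180.0, -0.0, 70.2]
wrist_force: [-1.2, -0.0, -2.5]
opening: 0.0071
grasp_force: 88.2
```

```bash
python3 plan.py -1.3 2 6
```

```text
t 20.75 [0.53  0.129 0.071] [-179.981   -0.005   70.202] F along -0.4 across 1.1 z -2.5 M along 0.216 across -0.095 z -0.005
prog 180.5000000000002 across -1.1500041729566823 yaw err -0.02502577859952737
1 [0.084 0.183] -0.015 69.3
2 [0.156 0.371] -0.031 68.4
3 [0.225 0.543] -0.045 67.6
4 [0.304 0.728] -0.061 66.7
5 [0.385 0.913] -0.077 65.8
6 [0.462 1.081] -0.091 65.0
```

>>> play_rows(
  targets=[
    {"grip": 255,"linear": [-0.05,0.02,0],"delta_rot": [0,0,0]},
    {"grip": 255,"linear": [0.03,0.21,0],"delta_rot": [0,0,-0.015]},
    {"grip": 255,"linear": [0.1,0.395,0],"delta_rot": [0,0,-0.031]},
    {"grip": 255,"linear": [0.1,0.395,0],"delta_rot": [0,0,-0.031]},
  ],
)

```text
time: 21.15
ee_pos: [0.5314, 0.1325, 0.0713]
tcp_rot: [180.0, -0.0, 68.4]
wrist_force: [0.9, -0.0, -2.4]
opening: 0.0076
grasp_force: 88.2
```

```bash
python3 plan.py -0.7 2 6
```

```text
t 21.15 [0.531 0.132 0.071] [179.994  -0.006  68.414] F along 0.3 across -0.9 z -2.4 M along 0.016 across 0.010 z 0.009
prog 184.5000000000002 across -0.9122928302311778 yaw err -0.019622924697912936
1 [0.051 0.182] -0.014 67.6
2 [0.129 0.368] -0.03 66.7
3 [0.21  0.553] -0.045 65.8
4 [0.288 0.723] -0.06 65.0
5 [0.382 0.92 ] -0.076 64.0
6 [0.465 1.087] -0.089 63.3
```

>>> play_rows(
  targets=[
    {"grip": 255,"linear": [0.055,0.182,0],"delta_rot": [0,0,-0.014]},
    {"grip": 255,"linear": [0.129,0.368,0],"delta_rot": [0,0,-0.03]},
    {"grip": 255,"linear": [0.21,0.553,0],"delta_rot": [0,0,-0.045]},
    {"grip": 255,"linear": [0.21,0.553,0],"delta_rot": [0,0,-0.045]},
  ],
)

```text
time: 21.55
ee_pos: [0.5335, 0.1381, 0.0713]
tcp_rot: [180.0, -0.0, 65.8]
wrist_force: [-0.8, -0.6, -2.7]
opening: 0.0074
grasp_force: 88.2
```

```bash
python3 plan.py -0.5 2 8
```

```text
t 21.55 [0.534 0.138 0.071] [179.997  -0.007  65.844] F along -0.8 across 0.5 z -2.7 M along -0.047 across 0.014 z 0.032
prog 190.5000000000002 across -0.6804441857845193 yaw err 0.03245319685282766
1 [0.059 0.173] -0.015 65.0
2 [0.153 0.369] -0.032 64.0
3 [0.236 0.537] -0.044 63.3
4 [0.329 0.717] -0.057 62.6
5 [0.423 0.897] -0.068 61.9
6 [0.512 1.062] -0.077 61.4
7 [0.617 1.253] -0.086 60.9
8 [0.709 1.417] -0.092 60.5
```

>>> play_rows(
  targets=[
    {"grip": 255,"linear": [0.065,0.173,0],"delta_rot": [0,0,-0.015]},
    {"grip": 255,"linear": [0.16,0.366,0],"delta_rot": [0,0,-0.032]},
    {"grip": 255,"linear": [0.245,0.534,0],"delta_rot": [0,0,-0.044]},
    {"grip": 255,"linear": [0.245,0.534,0],"delta_rot": [0,0,-0.044]},
  ],
)

```text
time: 21.95
ee_pos: [0.5358, 0.1432, 0.0712]
tcp_rot: [-180.0, 0.0, 63.3]
wrist_force: [0.7, -0.2, -3.5]
opening: 0.0076
grasp_force: 88.3
```

```bash
python3 plan.py -0.7 2 8
```

```text
t 21.95 [0.536 0.143 0.071] [-179.999    0.023   63.326] F along 0.1 across -0.7 z -3.5 M along -0.029 across 0.142 z -0.003
prog 196.0000000000002 across -0.5638178698202984 yaw err -0.15599567322329477
1 [0.094 0.156] -0.01 62.7
2 [0.181 0.322] -0.021 62.1
3 [0.284 0.515] -0.032 61.5
4 [0.374 0.679] -0.04 61.0
5 [0.473 0.856] -0.047 60.6
6 [0.573 1.033] -0.053 60.3
7 [0.666 1.195] -0.057 60.1
8 [0.768 1.371] -0.06 59.9
```

>>> play_rows(
  targets=[
    {"grip": 255,"linear": [0.094,0.158,0],"delta_rot": [0,0,-0.01]},
    {"grip": 255,"linear": [0.179,0.324,0],"delta_rot": [0,0,-0.021]},
    {"grip": 255,"linear": [0.28,0.517,0],"delta_rot": [0,0,-0.032]},
    {"grip": 255,"linear": [0.28,0.517,0],"delta_rot": [0,0,-0.032]},
  ],
)

```text
time: 22.35
ee_pos: [0.5381, 0.1476, 0.0712]
tcp_rot: [-180.0, 0.1, 61.5]
wrist_force: [-2.9, -2.6, -0.4]
opening: 0.0075
grasp_force: 88.6
```

```bash
python3 plan.py -0.6 2 8
```

```text
t 22.35 [0.538 0.148 0.071] [-179.976    0.11    61.458] F along -3.7 across 1.3 z -0.4 M along 0.258 across 0.845 z -0.026
prog 201.0000000000002 across -0.5522000279410355 yaw err -0.3585270550054602
1 [0.092 0.161] -0.003 61.3
2 [0.183 0.324] -0.011 60.8
3 [0.283 0.501] -0.017 60.5
4 [0.383 0.678] -0.022 60.2
5 [0.485 0.854] -0.026 60.0
6 [0.587 1.03 ] -0.028 59.8
7 [0.681 1.192] -0.029 59.8
8 [0.783 1.368] -0.029 59.8
```

>>> play_rows(
  targets=[
    {"grip": 255,"linear": [-0.03,0.015,0],"delta_rot": [0,0,0]},
    {"grip": 255,"linear": [0.03,0.12,0],"delta_rot": [0,0,-0.003]},
    {"grip": 255,"linear": [0.08,0.21,0],"delta_rot": [0,0,-0.006]},
    {"grip": 255,"linear": [0.13,0.295,0],"delta_rot": [0,0,-0.01]},
    {"grip": 255,"linear": [0.13,0.295,0],"delta_rot": [0,0,-0.01]},
  ],
)

```text
time: 22.85
ee_pos: [0.5396, 0.1505, 0.0711]
tcp_rot: [180.0, 0.1, 60.9]
wrist_force: [-2.3, -5.0, -1.6]
opening: 0.0077
grasp_force: 88.4
```

```bash
python3 plan.py -0.3 2 5
python3 - <<'E'
from h import *
p=bot.camera('top'); np.savez('top5.npz',**p); q=bot.camera('side'); np.savez('side5.npz',**q)
for n,x in(('top',p),('side',q)):
  for t in('catch','clamp','home','bore'):
    r=bot.pinpoint(x,t)[:1]; 
    for k in r: print(n,t,k['conf'],k['pixel'],atz(x,k['pixel'],.05)[:2])
E
```

```text
t 22.85 [0.54  0.15  0.071] [179.993   0.113  60.911] F along -5.5 across -0.5 z -1.6 M along -0.207 across 1.475 z 0.080
prog 204.5000000000002 across -0.4538746542677234 yaw err 0.002003687598602255
1 [0.087 0.187] -0.006 60.5
2 [0.188 0.364] -0.012 60.2
3 [0.289 0.54 ] -0.016 60.0
4 [0.383 0.702] -0.018 59.9
5 [0.485 0.878] -0.019 59.8Traceback (most recent call last):
  File "<stdin>", line 5, in <module>
ValueError: it knows: bogie, bore, bracket, clamp, gearbox, guide, home, lug, motor, pivot, receiver, rod_lead, rod_mid, rod_tip, truck
```

>>> play_rows(
  targets=[
    {"grip": 255,"linear": [0.05,0.088,0],"delta_rot": [0,0,-0.002]},
    {"grip": 255,"linear": [0.1,0.176,0],"delta_rot": [0,0,-0.004]},
    {"grip": 255,"linear": [0.15,0.264,0],"delta_rot": [0,0,-0.007]},
    {"grip": 255,"linear": [0.2,0.352,0],"delta_rot": [0,0,-0.01]},
    {"grip": 255,"linear": [0.2,0.352,0],"delta_rot": [0,0,-0.01]},
  ],
)

```text
time: 23.45
ee_pos: [0.5415, 0.154, 0.0711]
tcp_rot: [180.0, 0.1, 60.3]
wrist_force: [-3.6, -6.6, -1.6]
opening: 0.0073
grasp_force: 88.5
```

```bash
python3 plan.py -0.3 2 5
python3 - <<'E'
from rod import *
# rod still in place? compare top0/top5 rod cloud residuals
v=np.load('fit.npz')['v']; xy,th,s=model(v)
for n in('top0','top5','side0','side5'):
    p=dict(np.load(n+'.npz'));C=cloud(p);a=p['color'].astype(int)
    m=(C[...,2]>.036)&(C[...,2]<.064)&(C[...,0]>.5)&(C[...,0]<.62)&(C[...,1]>-.05)&(C[...,1]<.175)&(a[...,0]-a[...,2]<30)
    Q=C[m];d,i=cKDTree(xy).query(Q[:,:2]); ok=d<.012;Q=Q[ok];i=i[ok]; e=np.einsum('ij,ij->i',Q[:,:2]-xy[i],np.c_[-np.sin(th[i]),np.cos(th[i])])
    print(n,[(int(((i>=b)&(i<b+20)).sum()),round(e[(i>=b)&(i<b+20)].mean()*1e3,1)) for b in range(80,200,20) if ((i>=b)&(i<b+20)).sum()>4])
E
```

```text
t 23.45 [0.542 0.154 0.071] [179.994   0.114  60.345] F along -7.5 across -0.1 z -1.6 M along -0.181 across 1.489 z 0.070
prog 208.5000000000002 across -0.41110263331378966 yaw err 0.09588585412876682
1 [0.093 0.185] -0.006 60.0
2 [0.187 0.347] -0.008 59.9
3 [0.29  0.523] -0.009 59.8
4 [0.392 0.699] -0.01 59.8
5 [0.487 0.861] -0.01 59.8
top0 [(54, np.float64(-0.1)), (56, np.float64(0.1)), (55, np.float64(0.1)), (54, np.float64(-0.1)), (55, np.float64(0.2)), (33, np.float64(-0.1))]
top5 [(54, np.float64(-0.1)), (57, np.float64(0.0)), (55, np.float64(0.1)), (53, np.float64(0.0)), (55, np.float64(0.3)), (32, np.float64(0.0))]
side0 [(39, np.float64(4.8)), (29, np.float64(1.5)), (25, np.float64(-1.3)), (29, np.float64(-3.5)), (32, np.float64(-4.8)), (16, np.float64(-3.8))]
side5 [(38, np.float64(4.3)), (28, np.float64(1.8)), (9, np.float64(0.6))]
```

>>> play_rows(
  targets=[
    {"grip": 255,"linear": [0.095,0.175,0],"delta_rot": [0,0,-0.005]},
    {"grip": 255,"linear": [0.19,0.345,0],"delta_rot": [0,0,-0.008]},
    {"grip": 255,"linear": [0.29,0.52,0],"delta_rot": [0,0,-0.009]},
    {"grip": 255,"linear": [0.39,0.69,0],"delta_rot": [0,0,-0.01]},
    {"grip": 255,"linear": [0.39,0.69,0],"delta_rot": [0,0,-0.01]},
  ],
)

```text
time: 23.95
ee_pos: [0.5455, 0.161, 0.0711]
tcp_rot: [180.0, 0.1, 59.8]
wrist_force: [-3.1, -5.6, -1.5]
opening: 0.0078
grasp_force: 88.6
```

```bash
python3 plan.py -0.3 2 5
```

```text
t 23.95 [0.545 0.161 0.071] [179.995   0.106  59.784] F along -6.4 across -0.1 z -1.5 M along -0.179 across 1.362 z 0.140
prog 216.50000000000023 across -0.3437882945247962 yaw err -0.012871316167391456
1 [0.089 0.161] 0.0 59.8
2 [0.199 0.35 ] 0.0 59.8
3 [0.293 0.513] 0.0 59.8
4 [0.396 0.689] 0.0 59.8
5 [0.498 0.864] 0.0 59.8
```

>>> play_rows(
  targets=[
    {"grip": 255,"linear": [0.1,0.173,0],"delta_rot": [0,0,0]},
    {"grip": 255,"linear": [0.2,0.346,0],"delta_rot": [0,0,0]},
    {"grip": 255,"linear": [0.3,0.518,0],"delta_rot": [0,0,0]},
    {"grip": 255,"linear": [0.4,0.69,0],"delta_rot": [0,0,0]},
    {"grip": 255,"linear": [0.4,0.69,0],"delta_rot": [0,0,0]},
  ],
)

```text
time: 24.45
ee_pos: [0.5495, 0.1679, 0.0711]
tcp_rot: [180.0, 0.1, 59.8]
wrist_force: [-2.5, -5.0, -1.2]
opening: 0.0075
grasp_force: 88.6
```

```bash
python3 plan.py -0.3 2 5
```

```text
t 24.45 [0.549 0.168 0.071] [179.996   0.104  59.791] F along -5.6 across -0.3 z -1.2 M along -0.090 across 1.416 z 0.173
prog 224.50000000000023 across -0.312485971009519 yaw err -0.005876894436077862
1 [0.099 0.172] 0.0 59.8
2 [0.193 0.335] 0.0 59.8
3 [0.304 0.524] 0.0 59.8
4 [0.398 0.686] 0.0 59.8
5 [0.5   0.862] 0.0 59.8
```

>>> play_rows(
  targets=[
    {"grip": 255,"linear": [0.05,0.087,0],"delta_rot": [0,0,0]},
    {"grip": 255,"linear": [0.1,0.173,0],"delta_rot": [0,0,0]},
    {"grip": 255,"linear": [0.15,0.26,0],"delta_rot": [0,0,0]},
    {"grip": 255,"linear": [0.2,0.346,0],"delta_rot": [0,0,0]},
    {"grip": 255,"linear": [0.2,0.346,0],"delta_rot": [0,0,0]},
  ],
)

```text
time: 24.95
ee_pos: [0.552, 0.1724, 0.0713]
tcp_rot: [-180.0, -0.1, 59.8]
wrist_force: [-0.3, 0.4, -3.4]
opening: 0.0074
grasp_force: 88.2
```

```bash
python3 plan.py -0.3 2 5
```

```text
t 24.95 [0.552 0.172 0.071] [-179.99    -0.051   59.81 ] F along 0.2 across 0.4 z -3.4 M along 0.082 across 0.039 z -0.077
prog 229.50000000000023 across -0.22362576820267385 yaw err 0.013339157537131996
1 [0.099 0.155] -0.0 59.8
2 [0.194 0.317] -0.0 59.8
3 [0.304 0.507] -0.0 59.8
4 [0.398 0.669] -0.0 59.8
5 [0.493 0.832] -0.0 59.8
```

The catch has snapped in. Now I'll seat the slider gently against the clamp.

>>> play_rows(
  targets=[
    {"grip": 255,"linear": [0.025,0.043,0],"delta_rot": [0,0,0]},
    {"grip": 255,"linear": [0.05,0.087,0],"delta_rot": [0,0,0]},
    {"grip": 255,"linear": [0.075,0.13,0],"delta_rot": [0,0,0]},
    {"grip": 255,"linear": [0.1,0.173,0],"delta_rot": [0,0,0]},
    {"grip": 255,"linear": [0.1,0.173,0],"delta_rot": [0,0,0]},
  ],
)

```text
time: 25.45
ee_pos: [0.5525, 0.1733, 0.0713]
tcp_rot: [-180.0, 0.1, 59.8]
wrist_force: [-2.7, -3.1, 0.4]
opening: 0.0078
grasp_force: 88.7
```

```bash
python3 plan.py -0.3 2 1
```

```text
t 25.45 [0.552 0.173 0.071] [-179.997    0.076   59.787] F along -4.1 across 0.8 z 0.4 M along 0.192 across 1.123 z -0.040
prog 230.50000000000023 across -0.20023696066264587 yaw err -0.009555319841744847
1 [0.1   0.153] 0.0 59.8
```

>>> play_rows(
  targets=[
    {"grip": 255,"linear": [-0.05,-0.085,0],"delta_rot": [0,0,0]},
    {"grip": 255,"linear": [-0.05,-0.085,0],"delta_rot": [0,0,0]},
    {"grip": 255,"linear": [-0.05,-0.085,0],"delta_rot": [0,0,0]},
  ],
)

```text
time: 25.75
ee_pos: [0.5524, 0.1731, 0.0713]
tcp_rot: [-180.0, -0.0, 59.8]
wrist_force: [-0.6, -0.8, -2.5]
opening: 0.0078
grasp_force: 88.5
```

```bash
python3 plan.py -0.3 2 1
```

```text
t 25.75 [0.552 0.173 0.071] [-179.997   -0.023   59.812] F along -1.0 across 0.1 z -2.5 M along 0.134 across 0.007 z -0.038
prog 230.50000000000023 across -0.24060761889349244 yaw err 0.015217966537633743
1 [0.107 0.172] -0.0 59.8
```

>>> play_rows(
  force=20,
  targets=[
    {"grip": 220,"linear": [0,0,0],"delta_rot": [0,0,0]},
    {"grip": 200,"linear": [0,0,0],"delta_rot": [0,0,0]},
    {"grip": 170,"linear": [0,0,0],"delta_rot": [0,0,0]},
    {"grip": 130,"linear": [0,0,0],"delta_rot": [0,0,0]},
    {"grip": 110,"linear": [0,0,0],"delta_rot": [0,0,0]},
    {"grip": 110,"linear": [0,0,0],"delta_rot": [0,0,0]},
    {"grip": 110,"linear": [0,0,0],"delta_rot": [0,0,0]},
  ],
)

```text
time: 26.45
ee_pos: [0.5523, 0.1729, 0.0713]
tcp_rot: [-180.0, 0.0, 59.8]
wrist_force: [0.2, 0.0, 0.4]
opening: 0.0486
grasp_force: 0.0
```

>>> play_rows(
  targets=[
    {"grip": 110,"linear": [0,0,1],"delta_rot": [0,0,0]},
    {"grip": 110,"linear": [0,0,3],"delta_rot": [0,0,0]},
    {"grip": 110,"linear": [0,0,6],"delta_rot": [0,0,0]},
    {"grip": 110,"linear": [0,0,10],"delta_rot": [0,0,0]},
    {"grip": 110,"linear": [-2,4,12],"delta_rot": [0,0,0]},
    {"grip": 110,"linear": [-6,8,12],"delta_rot": [0,0,0]},
    {"grip": 110,"linear": [-10,12,12],"delta_rot": [0,0,0]},
    {"grip": 110,"linear": [-14,16,12],"delta_rot": [0,0,0]},
    {"grip": 110,"linear": [-18,19,12],"delta_rot": [0,0,0]},
    {"grip": 110,"linear": [-22,22,12],"delta_rot": [0,0,0]},
  ],
)

```text
time: 27.45
ee_pos: [0.3462, 0.3821, 0.1922]
tcp_rot: [180.0, -0.1, 59.8]
wrist_force: [1.1, 1.4, 0.1]
opening: 0.0482
grasp_force: 0.0
```

Run:
```python
from rod import *
np.set_printoptions(precision=4,suppress=True)
o=bot.get_obs(); print(o['time'],o['ee_pos'],o['opening'],o['wrist_force'])
v=np.load('fit.npz')['v']; xy,th,s=model(v)
for n in('top','side'):
    p=bot.camera(n); np.savez(n+'6.npz',**p)
    for t,z in(('lug',.089),('bore',.05),('home',.05),('clamp',.05),('rod_tip',.05)):
        for k in bot.pinpoint(p,t)[:1]: print(n,t,k['conf'],atz(p,k['pixel'],z)[:2])
for n in('top0','top6','side0','side6'):
    p=dict(np.load(n+'.npz'));C=cloud(p);a=p['color'].astype(int)
    m=(C[...,2]>.036)&(C[...,2]<.064)&(C[...,0]>.5)&(C[...,0]<.62)&(C[...,1]>-.05)&(C[...,1]<.175)&(a[...,0]-a[...,2]<30)
    Q=C[m];d,i=cKDTree(xy).query(Q[:,:2]); ok=d<.012;Q=Q[ok];i=i[ok]; e=np.einsum('ij,ij->i',Q[:,:2]-xy[i],np.c_[-np.sin(th[i]),np.cos(th[i])])
    print(n,[(int(((i>=b)&(i<b+20)).sum()),round(float(e[(i>=b)&(i<b+20)].mean()*1e3),1)) for b in range(40,200,20) if ((i>=b)&(i<b+20)).sum()>4])
    # brass catch points on the robot side, in (along,across) of the clamp straight
    h=np.radians(59.8);T=np.array([np.cos(h),np.sin(h)]);N=np.array([-T[1],T[0]])
    w=C[...,:2]-[.5524,.1731]; al=w@T; ac=w@N
    b=(a[...,0]-a[...,2]>60)&(C[...,2]>.042)&(C[...,2]<.06)&(al>-.06)&(al<.05)&(ac>.002)&(ac<.05)
    for g in range(-50,40,6):
        k=b&(al*1e3>=g)&(al*1e3<g+6)
        if k.sum()>2: print(g,int(k.sum()),round(float(ac[k].mean()*1e3),1),round(float(ac[k].min()*1e3),1),round(float(ac[k].max()*1e3),1))
    L=(C[...,2]>.08)&(C[...,2]<.1)&(abs(al)<.03)&(abs(ac)<.03)
    if L.sum(): print('lug',L.sum(),al[L].mean()*1e3,ac[L].mean()*1e3,C[L][:,2].max())
```

```text
27.45 [0.3462 0.3821 0.1922] 0.04819061181531513 [1.0714 1.4257 0.0507]
top lug 0.57 [0.558  0.1681]
top bore 0.52 [0.5468 0.1749]
top home 0.71 [0.5545 0.1724]
top clamp 0.85 [0.5606 0.1854]
top rod_tip 0.6 [0.3884 0.0308]
side lug 0.57 [0.5496 0.1684]
side bore 0.81 [0.5429 0.1655]
side home 0.79 [0.545  0.1781]
side clamp 0.74 [0.5583 0.2019]
side rod_tip 0.45 [ 0.5878 -0.0301]
top0 [(56, 0.1), (57, -0.4), (54, -0.1), (56, 0.1), (55, 0.1), (54, -0.1), (55, 0.2), (33, -0.1)]
-38 3 19.8 18.8 20.8
-32 5 17.0 15.1 19.1
-26 12 17.5 12.2 22.3
-20 8 18.9 14.4 21.9
-14 5 20.0 18.0 22.2
-8 5 19.4 17.4 21.4
-2 7 19.9 17.7 22.0
4 4 19.6 18.0 21.1
10 14 21.6 15.2 27.7
16 12 23.8 16.7 30.0
22 3 24.8 22.0 27.2
top6 [(55, 0.2), (56, -0.4), (53, -0.2), (56, 0.1), (56, 0.0), (54, -0.0), (54, 0.2), (34, 0.1)]
-38 3 19.8 18.8 20.8
-32 5 17.0 15.1 19.1
-26 14 17.9 12.3 22.4
-20 11 16.2 8.6 21.9
-14 6 20.1 17.8 22.3
-8 7 19.7 17.4 22.3
-2 5 19.7 17.6 21.7
4 7 19.7 15.4 22.3
10 12 22.3 17.5 27.7
16 11 23.2 16.7 30.0
lug 46 -4.218139851789386 -0.04677018517647188 0.099578666444462
side0 [(48, 6.1), (44, 5.6), (39, 4.8), (29, 1.5), (25, -1.3), (29, -3.5), (32, -4.8), (16, -3.8)]
-38 6 17.8 8.7 25.3
-32 14 23.8 21.0 26.3
-26 15 20.1 8.3 27.5
-20 16 23.2 8.8 28.2
-14 14 25.7 21.1 28.3
-8 15 25.3 23.3 27.4
-2 15 24.7 22.6 27.5
4 11 25.5 22.4 28.1
10 4 25.7 21.9 28.7
16 12 29.8 18.2 35.4
22 26 31.4 26.8 36.8
side6 [(50, 5.7), (43, 5.6), (38, 4.4), (28, 1.4), (25, -1.1), (29, -3.3), (32, -4.0), (17, -3.7)]
-38 4 16.8 7.4 25.0
-32 16 22.7 9.7 26.8
-26 16 22.1 11.3 26.6
-20 16 23.3 16.3 28.4
-14 20 23.4 17.7 27.6
-8 19 23.8 18.3 27.3
-2 23 23.7 17.6 29.5
4 21 23.2 17.0 27.1
10 3 25.9 23.1 30.4
16 17 32.3 20.7 35.4
22 27 30.4 21.5 36.2
lug 118 0.13346383084318825 6.251871301373813 0.09995744128790673
```

```bash
python3 -c "
from workcell import bot
print(bot.job_done())"
```

```text
the job is handed in; nothing more can be done
None
```

I handed the job in at about 28 s: the slider is round the bend and against the clamp. The push force dropped to nothing as the catch closed behind it, and it met the clamp about 1.5 mm later. The last camera measurements show the catch shut and the rod unmoved, the gripper is open and clear, and I moved none of the other parts.

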